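# Nest the washed camping pans on their hook

### The arm

A 7-joint arm with a two-finger parallel gripper is mounted at the origin on the work surface. World frame = base frame: x ahead of the robot, y to its left, z up, the work surface at z = 0. Lengths are in mm, angles in rad, forces in N, time in s.
With the tool pointing down it reaches from about 425 to 825 mm from the base axis. Payload 3.6 kg.
Tool frame: the origin (TCP) lies at the very end of the fingers, on their centre line; the grasp point (between the pads) lies 19 mm behind it; x points along the fingers, y is the direction in which the jaws open and shut, and the axes are right-handed (so a half turn about x gives the same grasp; the last joint's range is limited). The gripper opens to 93 mm and grips with 3 to 60 N. Pads are 15 mm wide; open, the fingers measure 128 mm over their backs; the gripper's body (75 mm by 188 mm) begins 65 mm behind the grasp point.
Start: joints at [-1.208, 0.615, -0.013, 1.423, 0.008, 1.103, -0.04], TCP at [246.365, 601.47, 218.64] pointing down, gripper open.
Joint ranges: [-3.12, 3.12], [-0.3, 2.06], [-1.34, 1.32], [0.26, 2.42], [-1.36, 4.5], [0.01, 1.98], [-2.84, 2.84]. Speed limits (rad/s): [2.79, 2.79, 3.14, 3.14, 3.14, 3.14, 3.14].

### API

Orientations are given as a unit quaternion [x, y, z, w].
In Python, from bench import sense, capture, finish_job gives the robot as it stands.
- The arm moves only by the shell command python3 -m jog 'ROWS'. ROWS is JSON, a list of rows, each an object with "travel": the shift along the tool's x, y, z in units of 0.04 m (1.0 is 0.04 m), a list of three; "twist": the turn, a rotation vector about the tool's x, y, z in units of 360 degrees (1.0 is 360 degrees), a list of three; "jaw": the closure, from 0 (fully open) to 1 (shut). In form: [{"travel": [dx, dy, dz], "twist": [ax, ay, az], "jaw": jaw}, ...]. A call has 1 to 10 rows; each row shifts and turns the commanded pose from where the row before left it, along the tool's axes as they then stand; what a row does not reach is not made up. A row lasts 1/12 s, in which the tool goes at most 41.7 mm and 7.16 degrees, less where a joint would pass 70% of its speed; a pose out of reach is approached as far as the arm can. A call with a number of a shift or a turn outside -1 to 1 is refused whole. A call with a gripper value outside its range is refused whole. The fingers move at their own pace and stop on an object; the grip force is fixed at half the most. Time passes only in rows, so rows that do not move let the fingers close. It gives the time, the measured TCP pose, the force and the opening at its end, in the units of the state.
- sense(): the state, without advancing time (a new reading comes with each control period).
- capture(name): name is "scene" or "top" or "wrist"; returns a dict with "color" (480x640x3 uint8, red, green, blue), "fx", "fy", "cx", "cy" (pixels), "world_from_camera" (4x4, takes a point from camera to world coordinates); the wrist camera has in their place "mount" (4x4, takes a point from camera to tool coordinates, whose origin is the TCP and whose axes are the tool frame's). Camera axes: x right, y down, z forward; pixel columns grow to the right and rows downward; lengths in mm; the calibration is good to about 2 mm. A picture is of the moment at which its call begins: read the wrist's pose just before it. There is no depth.
- finish_job(): hands the job in, once; it reports no verdict.
The state is a dict: "t": time; "joints": joint angles; "qvel": joint speeds; "effort": joint torques, N m; "eef_pos": TCP position; "eef_rot": TCP orientation; "wrist_force": force on the tool from outside, world axes, zero at the start; "moment": the same for the moment, N m; "width": finger opening in mm.
Only numpy, scipy, OpenCV 4.12 (cv2) and the standard library are available. Lean on these libraries where they do the work, as an engineer would, in place of code of your own. Each camera call takes 0.05 s, during which the arm holds its last target. There are 200 camera calls.

### The job

The three camping pans have been washed and stand in the drying rack: take them one by one straight to the one steel hook on the side of the little shelf (do not drop them or put them down on the dusty bench) and hang the largest first, flat bottom towards the shelf and slid back close to it, then the medium one nested in it, then the smallest nested in that. The hook has been bent sideways, so feel or look for where it really goes: slip each pan over the upturned tip, let it down onto the rod and slide it back until it meets what is behind it, gently, never forcing a pan or pushing hard on hook or shelf. Leave the mug, the jar and the brush alone.

Things in the scene. Friction and masses are not known exactly. Their poses are not given: they have to be found in the camera images.
- shelf: small wooden shelf, fixed to the bench, 302 mm high, 200 mm deep (x -100 to 100), 280 mm wide (y 0 to 280). Origin: on the bench straight below the hook's mount, in the outer face of the side panel that carries the hook; z up, -y square out from the panel. Over about 30 N of push on panel or hook is too much.
- hook_mount (a point): where the hook's axis leaves the panel, 272 mm up; axes as the shelf's. The hook: collar 20 mm across for the first 18 mm, then 7 mm round steel rod, level to 94 mm out, then rising 12 mm over 8 mm to its upturned round end (top 288 mm up). It should run along -y but is bent sideways at the mount by up to 17 degrees either way, not reported: end up to 31 mm off in x. Stiff: take it as rigid.
- pan_large: largest of three camping pans: round aluminium dish 140 mm across, 34 mm deep, flat steel handle 5 mm thick, about 0.3 kg. Origin: the slot's round top at the handle's end, mid-thickness, which rests on the hook; z runs up the handle, x across it, dish open to -y. Slot: through along y, x -7 to 7, z -26 to 0. Handle: end at z +6, 26 mm wide down to z -36, 18 mm below.
- pan_medium: middle one of three camping pans: round aluminium dish 110 mm across, 34 mm deep, flat steel handle 5 mm thick, about 0.22 kg. Origin: the slot's round top at the handle's end, mid-thickness, which rests on the hook; z runs up the handle, x across it, dish open to -y. Slot: through along y, x -7 to 7, z -26 to 0. Handle: end at z +6, 26 mm wide down to z -36, 18 mm below.
- pan_small: smallest of three camping pans: round aluminium dish 82 mm across, 34 mm deep, flat steel handle 5 mm thick, about 0.15 kg. Origin: the slot's round top at the handle's end, mid-thickness, which rests on the hook; z runs up the handle, x across it, dish open to -y. Slot: through along y, x -7 to 7, z -26 to 0. Handle: end at z +6, 26 mm wide down to z -36, 18 mm below.
- large_dish (a point): middle of the largest pan's dish, 170 mm below its slot top; dish radius 70 mm, walls 2.5 mm, rim at y -18, flat bottom at y +16 from here, lowest edge 240 mm below the slot top. Axes as the pan's.
- medium_dish (a point): middle of the middle pan's dish, 166.5 mm below its slot top; dish radius 55 mm, walls 2.5 mm, rim at y -18, flat bottom at y +16 from here, lowest edge 221.5 mm below the slot top. Axes as the pan's.
- small_dish (a point): middle of the smallest pan's dish, 163 mm below its slot top; dish radius 41 mm, walls 2.5 mm, rim at y -18, flat bottom at y +16 from here, lowest edge 204 mm below the slot top. Axes as the pan's.
- rack: steel-wire drying rack, fixed, 150 (x) by 180 (y) mm, 93 mm high. Origin: on the bench under its centre. Three slots 54 mm apart along y, each with a pan standing on edge, handle straight up, open side to the rack's -y; which pan stands where changes. The wires either side of a slot are 40 mm apart; a pan lifts straight up out of them.
- mug: white mug, 80 mm across and 85 mm high; origin under its centre. A bystander: not to be moved.
- jar: glass jar with a steel cap, 68 mm across and 100 mm high; origin under its centre. A bystander: not to be moved.
- brush: flat paint brush with a wooden handle, about 200 mm long, lying on the bench along its x axis. A bystander: not to be moved.
Not all that is in view belongs to the job. What is shaped like the pan_medium but blue or red is not meant.

How it is judged (in metres and radians):
On the way, in this order (a step that is already met when the one before it is completed fails the run):
1. the largest pan hangs free on the hook, slid back close to the shelf (z of pan_large in the frame of shelf between 0.267 and 0.283 m and x of pan_large in the frame of shelf between -0.04 and 0.04 m and y of pan_large in the frame of shelf between -0.045 and -0.004 m and angle between pan_large's own z axis and vertical below 0.2 rad and contact force between the fingers and pan_large below 0.1 N and linear speed of pan_large below 0.03 m/s), for 0.2 s.
2. the medium pan hangs free on the hook, nested in the largest (z of pan_large in the frame of shelf between 0.267 and 0.283 m and x of pan_large in the frame of shelf between -0.04 and 0.04 m and y of pan_large in the frame of shelf between -0.045 and -0.004 m and angle between each of pan_large, pan_medium's own z axis and vertical below 0.2 rad and z of pan_medium in the frame of shelf between 0.267 and 0.283 m and x of pan_medium in the frame of shelf between -0.04 and 0.04 m and y of pan_medium in the frame of shelf between -0.072 and -0.012 m and y of pan_medium in the frame of pan_large between -0.025 and -0.004 m and contact force between the fingers and pan_medium below 0.1 N and linear speed of pan_medium below 0.03 m/s), for 0.2 s.
3. the smallest pan hangs free on the hook, nested in the medium one (z of pan_large in the frame of shelf between 0.267 and 0.283 m and x of pan_large in the frame of shelf between -0.04 and 0.04 m and y of pan_large in the frame of shelf between -0.045 and -0.004 m and angle between each of pan_large, pan_medium, pan_small's own z axis and vertical below 0.2 rad and z of pan_medium in the frame of shelf between 0.267 and 0.283 m and x of pan_medium in the frame of shelf between -0.04 and 0.04 m and y of pan_medium in the frame of shelf between -0.072 and -0.012 m and y of pan_medium in the frame of pan_large between -0.025 and -0.004 m and z of pan_small in the frame of shelf between 0.267 and 0.283 m and x of pan_small in the frame of shelf between -0.04 and 0.04 m and y of pan_small in the frame of shelf between -0.098 and -0.02 m and y of pan_small in the frame of pan_medium between -0.025 and -0.004 m and y of pan_medium in the frame of pan_small above 0.004 m and contact force between the fingers and pan_small below 0.1 N and linear speed of pan_small below 0.03 m/s), for 0.2 s.
At the end, for the whole second after the job is handed in: All three pans hang still, upright (11 degrees), bottoms to the shelf and free with their slot tops on the level part of the rod (8 mm); the largest's slot is within 45 mm of the shelf's side, the medium's 4 to 25 mm in front of it, the smallest's 4 to 25 mm in front of the medium's (all of step 3 and contact force between the fingers and pan_large below 0.1 N and linear speed of each of pan_large, pan_medium below 0.03 m/s and contact force between the fingers and pan_medium below 0.1 N); the robot touches nothing.
It fails at once if a pan is forced against or dropped on the hook or shelf (over 30 N) (contact force between any of pan_large, pan_medium, pan_small and shelf above 30 N).
It fails at once if the robot pushes the hook or shelf with over 30 N (contact force between any of the fingers, the arm and shelf above 30 N).
It fails at once if a pan is dropped or laid on the bench (height (world z) of any of pan_large, pan_medium, pan_small below 0.15 m).
It fails at once if the mug, jar or brush is moved by over 30 mm (distance of any of mug, jar, brush from where it was at the start of the episode above 0.03 m).
It also fails if it takes over 72 s, if anything falls off the work surface, if the arm or the gripper's body presses on something with over 40 N, if the wrist force passes 120 N, or if a joint passes its speed limit or range.

## Working session

There is one attempt and no reset: what is moved stays moved. The work goes in short steps, Python scripts to look and compute and a shell command to move; the robot and the scene stay as the last step left them, time stands still between calls to the robot, and variables do not carry over. Pictures are saved under pics/ and viewed, about 8 in all and at most 12, crops included, and the job is handed in when it is done.

```bash
ls; mkdir -p pics; cat > h.py <<'E'
import numpy as np, cv2, json
from scipy.spatial.transform import Rotation as R
from bench import sense, capture, finish_job
def cam(name):
    s=sense(); c=capture(name)
    if 'world_from_camera' in c: T=np.array(c['world_from_camera'])
    else:
        W=np.eye(4); W[:3,:3]=R.from_quat(s['eef_rot']).as_matrix(); W[:3,3]=s['eef_pos']
        T=W@np.array(c['mount'])
    c['T']=T; return c
def ray(c,u,v):
    d=c['T'][:3,:3]@np.array([(u-c['cx'])/c['fx'],(v-c['cy'])/c['fy'],1.]); return c['T'][:3,3],d/np.linalg.norm(d)
def onz(c,u,v,z):
    o,d=ray(c,u,v); return o+d*(z-o[2])/d[2]
def tri(*crs):
    A=np.zeros((3,3));b=np.zeros(3);P=[ray(*x) for x in crs]
    for o,d in P:
        M=np.eye(3)-np.outer(d,d);A+=M;b+=M@o
    p=np.linalg.solve(A,b); return p,[np.linalg.norm((np.eye(3)-np.outer(d,d))@(p-o)) for o,d in P]
def proj(c,p):
    q=np.linalg.inv(c['T'])@np.append(p,1); return np.array([c['fx']*q[0]/q[2]+c['cx'],c['fy']*q[1]/q[2]+c['cy']])
def save(c,n): cv2.imwrite('pics/'+n,c['color'][:,:,::-1])
E
python3 - <<'E'
from h import *
s=sense();print({k:np.round(v,3).tolist() for k,v in s.items()})
print(np.round(R.from_quat(s['eef_rot']).as_matrix(),3))
for n in ('scene','top','wrist'):
    c=cam(n);save(c,n+'0.png');print(n,c['fx'],c['cx'],c['cy'],np.round(c['T'],3).tolist())
    np.save('pics/'+n,c,allow_pickle=True)
E
```

```text
pics
{'t': 0.0, 'joints': [-1.208, 0.616, -0.013, 1.425, 0.008, 1.103, -0.04], 'qvel': [0.0, 0.001, -0.001, -0.001, 0.0, 0.0, 0.001], 'effort': [0.0, -45.892, 0.209, -16.575, -0.061, 0.021, 0.0], 'eef_pos': [246.102, 600.762, 217.483], 'eef_rot': [0.136, 0.694, -0.137, 0.694], 'wrist_force': [-0.161, 0.535, -0.214], 'moment': [0.064, 0.018, -0.02], 'width': 92.801}
[[-0.001  0.379  0.925]
 [-0.002  0.925 -0.379]
 [-1.    -0.003  0.   ]]
scene 484.69957247167764 316.53681388758764 240.51918441931704 [[0.413, 0.577, -0.705, 1318.346], [0.911, -0.249, 0.329, -409.161], [0.015, -0.778, -0.628, 821.137], [0.0, 0.0, 0.0, 1.0]]
top 473.81506158859605 323.20366719072547 243.50133906163606 [[-0.004, -0.997, 0.083, 502.65], [-1.0, 0.002, -0.019, -75.294], [0.018, -0.083, -0.996, 1084.213], [0.0, 0.0, 0.0, 1.0]]
wrist 358.05014874166005 321.892419793565 249.4404323718323 [[0.379, 0.897, 0.226, 183.696], [0.925, -0.367, -0.094, 626.312], [-0.001, 0.245, -0.97, 383.715], [0.0, 0.0, 0.0, 1.0]]
```

View pics/scene0.png

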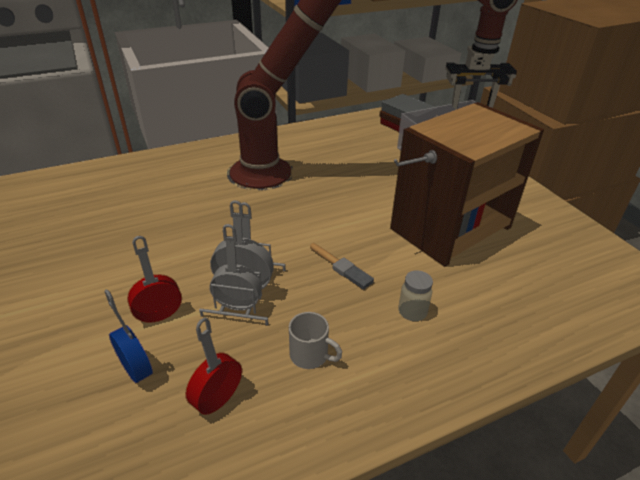

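View pics/top0.png

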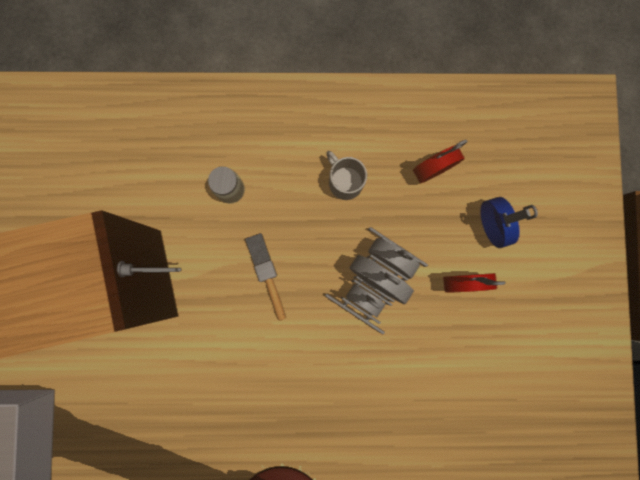

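Scene picture: the grey pans stand in the rack at about (240,265), handles at (230,240), (236,215) and (246,215). The hook tip is at (402,162) and its collar at (432,157). Top picture: the pans are at (395,257), (382,278) and (364,300), the hook runs (125,269) to (178,269), the mug is at (347,177), the jar at (223,183) and the brush at (265,275). Things that could be mistaken for the pans in the top view are red at (438,163), red at (470,283) and blue at (500,222). Only the three grey ones in the rack are mine. A close crop should settle their sizes.

```bash
python3 - <<'E'
from h import *
s=cv2.imread('pics/scene0.png');t=cv2.imread('pics/top0.png')
a=cv2.resize(s[190:330,190:295],(450,600),interpolation=cv2.INTER_CUBIC) # 4.286
b=cv2.resize(t[220:340,315:435],(350,350),interpolation=cv2.INTER_CUBIC)
d=cv2.resize(t[200:335,85:190],(194,250),interpolation=cv2.INTER_CUBIC)
im=np.zeros((600,800,3),np.uint8);im[:,:450]=a;im[:350,450:]=b;im[350:,450:644]=d
cv2.imwrite('pics/crop1.png',np.clip(im*1.5,0,255).astype(np.uint8))
E
```

```text
(no output)
```

View pics/crop1.png

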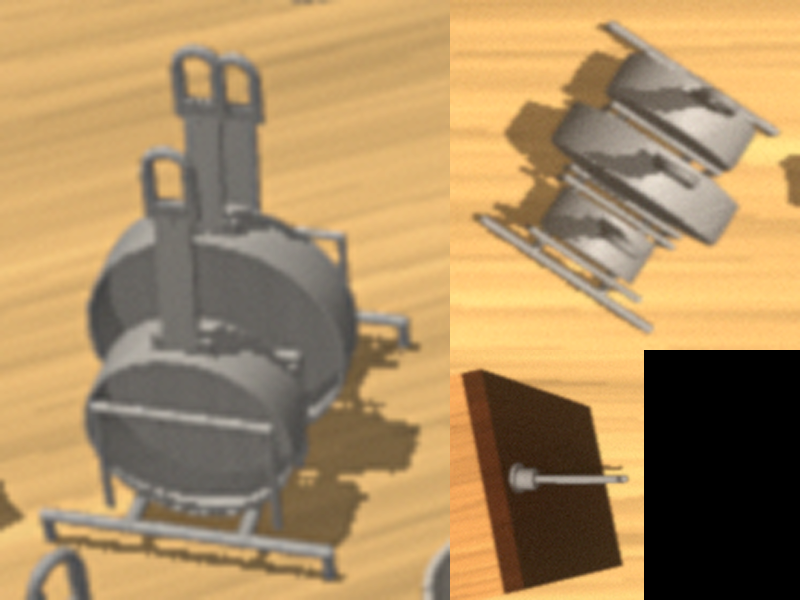

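The close crop confirms the order. The medium pan is at the front (top 395,257), the large in the middle (382,278) and the small at the back (364,300), all open towards the scene camera. Next I compute positions.

```bash
python3 - <<'E'
from h import *
s=np.load('pics/scene.npy',allow_pickle=True).item();t=np.load('pics/top.npy',allow_pickle=True).item()
f=lambda p:np.round(p,1).tolist()
A=onz(t,102.3,210.8,302);B=onz(t,124,328.8,302);C=onz(t,160.8,229.8,0);D=onz(t,177,316.3,0)
print('panel top',f(A),f(B),np.linalg.norm(A-B),'bottom',f(C),f(D),np.linalg.norm(C-D))
print('hook tip',f(onz(t,179.5,269.5,284)),tri((s,400,162.5),(t,179.5,269.5)))
print('collar',f(onz(t,126,269,272)),tri((s,433,157),(t,126,269)))
# handles: scene tips
S=lambda x,y:(190+x/4.286,190+y/4.286)
T=lambda x,y:(315+(x-450)/2.917,220+y/2.917)
for n,sp in dict(large=(195,52),medium=(165,153),small=(240,60)).items():
    u=S(*sp)
    for z in (205,225,245,265): print(n,z,f(onz(s,*u,z)), f(proj(t,onz(s,*u,z))))
for n,tp in dict(m=(728,104),l=(693,185),sm=(632,240)).items(): print(n,T(*tp))
for n in ('mug',347,177),('jar',223,183):print(n[0],f(onz(t,n[1],n[2],90)))
# rack rails ends (top crop) on z~0-10
for p in ((605,25),(772,132),(480,217),(648,330)):print('rail',f(onz(t,*T(*p),5)))
E
```

```text
panel top [622.7, 274.8, 302.0] [429.8, 233.3, 302.0] 197.3837707536746 bottom [625.1, 275.8, 0.0] [428.9, 234.7, 0.0] 200.51891280542497
hook tip [526.0, 151.0, 284.0] (array([528.36236727, 157.44340661, 276.98091035]), [np.float64(4.794332033482655), np.float64(4.794332033482656)])
collar [527.5, 244.9, 272.0] (array([529.11128746, 248.3831555 , 271.55985523]), [np.float64(3.508072714992869), np.float64(3.508072714992985)])
large 205 [431.5, -196.1, 205.0] [380.1, 321.5]
large 225 [460.3, -203.0, 225.0] [385.3, 306.3]
large 245 [489.1, -209.9, 245.0] [390.6, 290.4]
large 265 [517.9, -216.9, 265.0] [396.2, 273.8]
medium 205 [509.5, -235.1, 205.0] [400.5, 279.0]
medium 225 [535.7, -240.7, 225.0] [405.3, 264.4]
medium 245 [562.0, -246.4, 245.0] [410.4, 249.2]
medium 265 [588.2, -252.0, 265.0] [415.6, 233.4]
small 205 [447.7, -176.9, 205.0] [369.6, 312.7]
small 225 [476.0, -184.4, 225.0] [374.9, 297.6]
small 245 [504.2, -192.0, 245.0] [380.4, 281.8]
small 265 [532.5, -199.5, 265.0] [386.1, 265.4]
m (410.30339389784024, 255.65306822077477)
l (398.3047651696949, 283.42132327733975)
sm (377.39286938635587, 302.276311278711)
mug [727.6, -145.2, 90.0]
jar [714.6, 118.1, 90.0]
rail [626.7, -198.9, 5.0]
rail [542.1, -329.1, 5.0]
rail [476.8, -99.9, 5.0]
rail [389.3, -229.5, 5.0]
```

```bash
python3 -m jog '[{"travel":[-0.9,0,0],"twist":[0,0,0],"jaw":0},{"travel":[-0.9,0,0],"twist":[0,0,0],"jaw":0},{"travel":[-0.9,0,0],"twist":[0,0,0],"jaw":0},{"travel":[-0.9,0,0],"twist":[0,0,0],"jaw":0},{"travel":[0,-0.47,0.74],"twist":[0,0,0],"jaw":0},{"travel":[0,-0.47,0.74],"twist":[0,0,0],"jaw":0},{"travel":[0,-0.47,0.74],"twist":[0,0,0],"jaw":0},{"travel":[0,-0.47,0.74],"twist":[0,0,0],"jaw":0},{"travel":[0,-0.47,0.74],"twist":[0,0,0],"jaw":0},{"travel":[0,-0.47,0.74],"twist":[0,0,0],"jaw":0}]'
python3 -m jog '[{"travel":[0,-0.47,0.74],"twist":[0,0,0],"jaw":0},{"travel":[0,-0.47,0.74],"twist":[0,0,0],"jaw":0},{"travel":[0,-0.47,0.74],"twist":[0,0,0],"jaw":0},{"travel":[0,-0.47,0.74],"twist":[0,0,0],"jaw":0},{"travel":[0,-0.47,0.74],"twist":[0,0,0],"jaw":0},{"travel":[0,-0.47,0.74],"twist":[0,0,0],"jaw":0},{"travel":[0,-0.47,0.74],"twist":[0,0,0],"jaw":0},{"travel":[0,-0.47,0.74],"twist":[0,0,0],"jaw":0},{"travel":[0,0,0],"twist":[0.0194,0,0],"jaw":0},{"travel":[0,0,0],"twist":[0.0194,0,0],"jaw":0}]'
python3 -m jog '[{"travel":[0,0,0],"twist":[0.0194,0,0],"jaw":0},{"travel":[0,0,0],"twist":[0.0194,0,0],"jaw":0},{"travel":[0,0,0],"twist":[0.0194,0,0],"jaw":0},{"travel":[0,0,0],"twist":[0.0194,0,0],"jaw":0},{"travel":[0,0,0],"twist":[0.0194,0,0],"jaw":0},{"travel":[0,0,0],"twist":[0.0194,0,0],"jaw":0},{"travel":[0.4,0,0],"twist":[0,0,0],"jaw":0},{"travel":[0,0,0],"twist":[0,0,0],"jaw":0}]'
python3 - <<'E'
from h import *
s=sense();print(np.round(s['eef_pos'],1),np.round(R.from_quat(s['eef_rot']).as_matrix(),3),np.round(s['joints'],2))
c=cam('wrist');np.save('pics/w1',c,allow_pickle=True);save(c,'w1.png')
for p in ((526.8,254.6,272),(526,153,284),(526.8,254.6,302)):print(proj(c,p))
E
```

```text
t: 0.98
eef_pos: [368.6, 428.1, 362.4]
eef_rot: [0.136, 0.694, -0.137, 0.694]
wrist_force: [2.2, 0.4, 0.5]
width: 92.8
t: 1.82
eef_pos: [531.4, 197.2, 362.1]
eef_rot: [0.224, 0.671, -0.225, 0.671]
wrist_force: [-1.2, 0.9, 0.6]
width: 92.8
t: 2.48
eef_pos: [528.5, 200.7, 344.1]
eef_rot: [0.444, 0.55, -0.447, 0.548]
wrist_force: [-1.6, 0.0, -0.8]
width: 93.0
[528.5 200.7 344.1] [[-0.005  0.979  0.206]
 [-0.002  0.206 -0.979]
 [-1.    -0.006  0.001]] [-0.61  0.4   0.33  1.47 -0.13  1.3  -0.07]
[337.15321285 181.20122383]
[304.80745447 328.45108171]
[339.05197175 184.34072798]
```

View pics/w1.png

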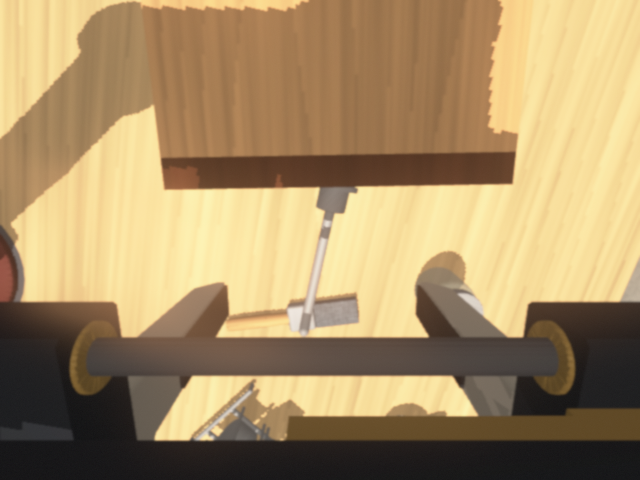

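The wrist view shows the hook leaning to image left: collar around (334,198), rod from (330,213), tip at (305,331). The panel's top edge runs (165,188) to (513,183). It lies across the shelf normal, as expected.

```bash
python3 - <<'E'
from h import *
c=np.load('pics/w1.npy',allow_pickle=True).item();f=lambda p:np.round(p,1)
g=cv2.cvtColor(c['color'],cv2.COLOR_RGB2HSV)
for r in range(215,335,10):
    row=c['color'][r,290:345].astype(int);sat=g[r,290:345,1]
    m=np.where(sat<70)[0]; print(r,(m.min()+290,m.max()+290) if len(m) else None,end='; ')
a=onz(c,165,188,302);b=onz(c,513,183,302);print('\nedge',f(a),f(b),np.linalg.norm(a-b),np.degrees(np.arctan2(*(b-a)[[1,0]])),(a+b)/2)
p=onz(c,329.5,215,272);q=onz(c,311,295,272);t=onz(c,304.8,331,284)
print(f(p),f(q),f(t))
E
```

```text
215 (np.int64(325), np.int64(332)); 225 (np.int64(322), np.int64(331)); 235 (np.int64(321), np.int64(327)); 245 (np.int64(318), np.int64(326)); 255 (np.int64(316), np.int64(324)); 265 (np.int64(313), np.int64(321)); 275 (np.int64(311), np.int64(319)); 285 (np.int64(309), np.int64(317)); 295 (np.int64(307), np.int64(314)); 305 (np.int64(290), np.int64(344)); 315 (np.int64(290), np.int64(344)); 325 (np.int64(290), np.int64(333)); 
edge [429.2 231.9 302. ] [623.8 275.8 302. ] 199.49414342151027 12.719408958236082 [526.51321337 253.86366126 302.        ]
[526.6 231.8 272. ] [525.8 173.3 272. ] [526.4 151.1 284. ]
```

```bash
python3 -m jog '[{"travel":[0,-0.22,0.84],"twist":[0,0,0],"jaw":0},{"travel":[0,-0.22,0.84],"twist":[0,0,0],"jaw":0},{"travel":[0,-0.22,0.84],"twist":[0,0,0],"jaw":0},{"travel":[0,-0.22,0.84],"twist":[0,0,0],"jaw":0},{"travel":[0,-0.22,0.84],"twist":[0,0,0],"jaw":0},{"travel":[0,-0.22,0.84],"twist":[0,0,0],"jaw":0},{"travel":[0,-0.22,0.84],"twist":[0,0,0],"jaw":0},{"travel":[0,-0.22,0.84],"twist":[0,0,0],"jaw":0},{"travel":[0,-0.22,0.84],"twist":[0,0,0],"jaw":0},{"travel":[0,-0.22,0.84],"twist":[0,0,0],"jaw":0}]'
python3 -m jog '[{"travel":[0,-0.22,0.84],"twist":[0,0,0],"jaw":0},{"travel":[0,-0.22,0.84],"twist":[0,0,0],"jaw":0},{"travel":[0,0,0],"twist":[-0.0177,0,0],"jaw":0},{"travel":[0,0,0],"twist":[-0.0177,0,0],"jaw":0},{"travel":[0,0,0],"twist":[-0.0177,0,0],"jaw":0},{"travel":[0,0,0],"twist":[-0.0177,0,0],"jaw":0},{"travel":[0,0,0],"twist":[-0.0177,0,0],"jaw":0},{"travel":[0,0,0],"twist":[-0.0177,0,0],"jaw":0},{"travel":[0,0,0],"twist":[-0.0177,0,0],"jaw":0},{"travel":[0,0,0],"twist":[0,0,0],"jaw":0}]'
python3 - <<'E'
from h import *
s=sense();print(np.round(s['eef_pos'],1),np.round(R.from_quat(s['eef_rot']).as_matrix(),3),np.round(s['joints'],2),s['wrist_force'])
c=cam('wrist');np.save('pics/w2',c,allow_pickle=True);save(c,'w2.png')
for p in ((508.7,-214.4,258),(553.7,-244.2,239),(463.7,-184.6,220)):print(proj(c,p))
E
```

```text
t: 3.37
eef_pos: [512.8, -147.7, 347.4]
eef_rot: [0.446, 0.549, -0.445, 0.549]
wrist_force: [0.5, 0.6, -0.5]
width: 92.9
t: 4.2
eef_pos: [509.6, -215.7, 347.2]
eef_rot: [0.203, 0.677, -0.203, 0.677]
wrist_force: [-1.0, -0.2, -0.3]
width: 92.7
[ 509.6 -215.7  347.2] [[ 0.001  0.551  0.835]
 [ 0.     0.835 -0.551]
 [-1.     0.     0.   ]] [ 0.18  0.37  0.28  1.5  -0.1   1.29  1.45] [-0.99876235 -0.24080384 -0.27177482]
[322.98006507 251.41923872]
[322.72682724 309.01895078]
[322.94376737 174.44696729]
```

View pics/w2.png

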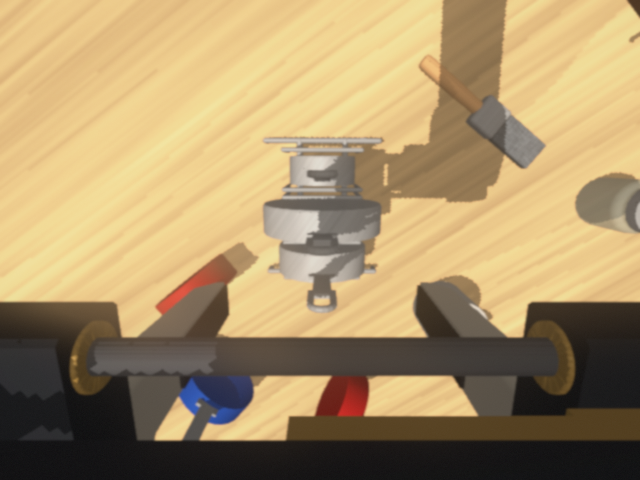

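The wrist view shows the three handle ends on one column: medium (322,307), large (322,245), small (321,173). This agrees with the prediction to within 2–3 px, and the rack rails are level in the image. I go down on the large pan's handle.

```bash
python3 -m jog '[{"travel":[0.62,0,0],"twist":[0,0,0],"jaw":0},{"travel":[0.62,0,0],"twist":[0,0,0],"jaw":0},{"travel":[0.62,0,0],"twist":[0,0,0],"jaw":0},{"travel":[0.62,0,0],"twist":[0,0,0],"jaw":0},{"travel":[0.62,0,0],"twist":[0,0,0],"jaw":0},{"travel":[0,0,0],"twist":[0,0,0],"jaw":0}]'
python3 -m jog '[{"travel":[0,0,0],"twist":[0,0,0],"jaw":1},{"travel":[0,0,0],"twist":[0,0,0],"jaw":1},{"travel":[0,0,0],"twist":[0,0,0],"jaw":1},{"travel":[0,0,0],"twist":[0,0,0],"jaw":1},{"travel":[0,0,0],"twist":[0,0,0],"jaw":1},{"travel":[0,0,0],"twist":[0,0,0],"jaw":1},{"travel":[0,0,0],"twist":[0,0,0],"jaw":1},{"travel":[0,0,0],"twist":[0,0,0],"jaw":1},{"travel":[-0.1,0,0],"twist":[0,0,0],"jaw":1},{"travel":[0,0,0],"twist":[0,0,0],"jaw":1}]'
```

```text
t: 4.75
eef_pos: [506.8, -213.8, 218.3]
eef_rot: [0.205, 0.68, -0.205, 0.673]
wrist_force: [-1.3, 0.3, -1.3]
width: 92.9
t: 5.58
eef_pos: [509.9, -215.7, 227.4]
eef_rot: [0.204, 0.677, -0.204, 0.677]
wrist_force: [-0.3, -0.1, 0.7]
width: 30.8
```

```bash
python3 -m jog '[{"travel":[0,0,0],"twist":[0,0,0],"jaw":1},{"travel":[0,0,0],"twist":[0,0,0],"jaw":1},{"travel":[0,0,0],"twist":[0,0,0],"jaw":1},{"travel":[0,0,0],"twist":[0,0,0],"jaw":1}]'
python3 -m jog '[{"travel":[-0.5,0,0],"twist":[0,0,0],"jaw":1},{"travel":[-0.5,0,0],"twist":[0,0,0],"jaw":1},{"travel":[-0.5,0,0],"twist":[0,0,0],"jaw":1},{"travel":[0,0,0],"twist":[0,0,0],"jaw":1},{"travel":[0,0,0],"twist":[0,0,0],"jaw":1},{"travel":[0,0,0],"twist":[0,0,0],"jaw":1},{"travel":[0,0,0],"twist":[0,0,0],"jaw":1}]'
```

```text
t: 5.92
eef_pos: [509.8, -215.7, 227.0]
eef_rot: [0.204, 0.677, -0.204, 0.677]
wrist_force: [-0.3, -0.8, 2.1]
width: 25.5
t: 6.5
eef_pos: [508.5, -214.8, 284.6]
eef_rot: [0.204, 0.679, -0.204, 0.676]
wrist_force: [-0.4, 0.8, -3.2]
width: 25.6
```

```bash
python3 -m jog '[{"travel":[-0.4,0,0],"twist":[0,0,0],"jaw":1},{"travel":[-0.5,0,0],"twist":[0,0,0],"jaw":1},{"travel":[-0.5,0,0],"twist":[0,0,0],"jaw":1},{"travel":[0,0.2,0],"twist":[0,0,0],"jaw":1},{"travel":[0,0.4,0],"twist":[0,0,0],"jaw":1},{"travel":[0,0.6,0],"twist":[0,0,0],"jaw":1},{"travel":[0,0.6,0],"twist":[0,0,0],"jaw":1},{"travel":[0,0.6,0],"twist":[0,0,0],"jaw":1},{"travel":[0,0.6,0],"twist":[0,0,0],"jaw":1},{"travel":[0,0.4,-0.3],"twist":[0,0,0],"jaw":1}]'
python3 -m jog '[{"travel":[0,0.42,-0.45],"twist":[0,0,0],"jaw":1},{"travel":[0,0.42,-0.45],"twist":[0,0,0],"jaw":1},{"travel":[0,0.42,-0.45],"twist":[0,0,0],"jaw":1},{"travel":[0,0.42,-0.45],"twist":[0,0,0],"jaw":1},{"travel":[0,0.42,-0.45],"twist":[0,0,0],"jaw":1},{"travel":[0,0.42,-0.45],"twist":[0,0,0],"jaw":1},{"travel":[0,0.42,-0.45],"twist":[0,0,0],"jaw":1},{"travel":[0,0.2,-0.3],"twist":[0,0,0],"jaw":1},{"travel":[0,0,0],"twist":[0.01,0,0],"jaw":1},{"travel":[0,0,0],"twist":[0.014,0,0],"jaw":1}]'
python3 -m jog '[{"travel":[0,0,0],"twist":[0.0185,0,0],"jaw":1},{"travel":[0,0,0],"twist":[0.0185,0,0],"jaw":1},{"travel":[0,0,0],"twist":[0.0185,0,0],"jaw":1},{"travel":[0,0,0],"twist":[0.0185,0,0],"jaw":1},{"travel":[0,0,0],"twist":[0.014,0,0],"jaw":1},{"travel":[0,0,0],"twist":[0.0102,0,0],"jaw":1},{"travel":[0,0,0],"twist":[0,0,0],"jaw":1},{"travel":[0,0,0],"twist":[0,0,0],"jaw":1},{"travel":[0,0,0],"twist":[0,0,0],"jaw":1}]'
python3 - <<'E'
from h import *
s=sense();print(np.round(s['eef_pos'],1),np.round(R.from_quat(s['eef_rot']).as_matrix(),3),s['moment'])
c=cam('wrist');np.save('pics/w3',c,allow_pickle=True);save(c,'w3.png')
d=cam('scene');np.save('pics/s3',d,allow_pickle=True);save(d,'s3.png')
im=np.zeros((480,800,3),np.uint8);w=cv2.imread('pics/w3.png');z=cv2.imread('pics/s3.png')
im[:,:480]=w[:,80:560];im[:,480:]=cv2.resize(z[90:330,270:430],(320,480),interpolation=cv2.INTER_CUBIC)
cv2.imwrite('pics/c3.png',im)
E
```

```text
t: 7.33
eef_pos: [576.7, -92.6, 339.4]
eef_rot: [0.203, 0.678, -0.203, 0.677]
wrist_force: [1.0, -0.0, -2.6]
width: 25.5
t: 8.17
eef_pos: [527.8, 88.0, 340.2]
eef_rot: [0.254, 0.661, -0.255, 0.658]
wrist_force: [0.6, -0.1, -2.9]
width: 25.6
t: 8.92
eef_pos: [528.6, 85.9, 341.5]
eef_rot: [0.442, 0.552, -0.443, 0.551]
wrist_force: [0.4, -0.2, -2.2]
width: 25.9
[528.6  85.9 341.5] [[-0.002  0.976  0.218]
 [-0.     0.218 -0.976]
 [-1.    -0.002 -0.   ]] [-0.07676524  0.01705817 -0.00853491]
```

View pics/c3.png

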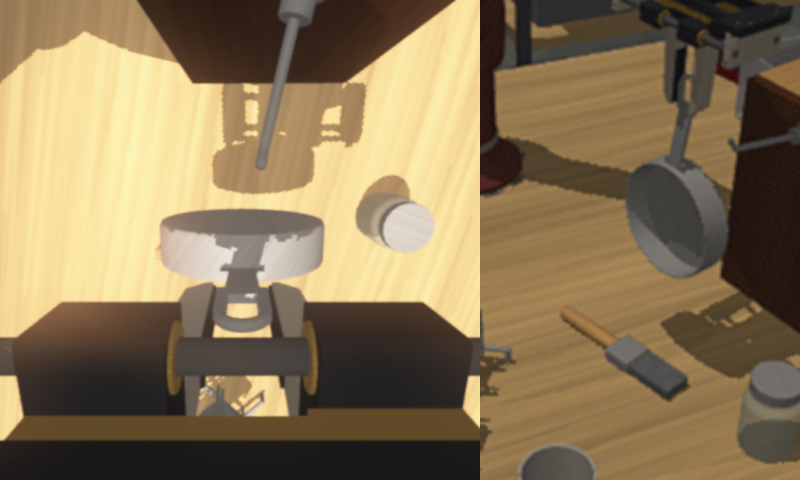

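```bash
cat >> h.py <<'E'
def pan(c,O,rx,tilt=0,L=170,Rr=70):
    # O slot top, rx pan x dir (world), returns pixel of features for tilt about pan x
    z=np.array([0,0,1.]);x=rx/np.linalg.norm(rx);Q=R.from_rotvec(x*np.radians(tilt)).as_matrix()
    y=Q@np.cross(z,x);z=Q@z
    g=lambda a,b,h:np.round(proj(c,O+a*x+b*y+h*z),0).astype(int).tolist()
    return dict(end=g(0,0,6),slotbot=g(0,0,-26),rimL=g(-Rr,-18,-L),rimR=g(Rr,-18,-L),botL=g(-Rr,16,-L),rimtop=g(0,-18,-L+Rr),bottop=g(0,16,-L+Rr),rimlow=g(0,-18,-L-Rr))
E
python3 - <<'E'
from h import *
w=np.load('pics/w3.npy',allow_pickle=True).item();s=np.load('pics/s3.npy',allow_pickle=True).item()
O=np.array([528.6,85.9,341.5+25]);rx=np.array([.976,.218,0])
for t in (-15,-10,-5,0,5,10,15):
    print(t,pan(w,O,rx,t));print('   s',{k:v for k,v in pan(s,O,rx,t).items()})
E
```

```text
-15 {'end': [322, 324], 'slotbot': [322, 311], 'rimL': [245, 306], 'rimR': [400, 306], 'botL': [245, 268], 'rimtop': [322, 320], 'bottop': [322, 272], 'rimlow': [322, 297]}
   s {'end': [374, 129], 'slotbot': [370, 144], 'rimL': [327, 191], 'rimR': [368, 220], 'botL': [338, 190], 'rimtop': [355, 176], 'bottop': [366, 175], 'rimlow': [339, 232]}
-10 {'end': [322, 325], 'slotbot': [322, 307], 'rimL': [245, 290], 'rimR': [400, 290], 'botL': [244, 252], 'rimtop': [322, 308], 'bottop': [322, 260], 'rimlow': [322, 278]}
   s {'end': [374, 129], 'slotbot': [371, 144], 'rimL': [332, 191], 'rimR': [372, 220], 'botL': [343, 188], 'rimtop': [358, 177], 'bottop': [369, 174], 'rimlow': [346, 231]}
-5 {'end': [322, 326], 'slotbot': [322, 302], 'rimL': [245, 273], 'rimR': [400, 273], 'botL': [244, 236], 'rimtop': [322, 295], 'bottop': [322, 248], 'rimlow': [322, 259]}
   s {'end': [374, 129], 'slotbot': [372, 143], 'rimL': [337, 190], 'rimR': [377, 219], 'botL': [348, 187], 'rimtop': [360, 176], 'bottop': [372, 173], 'rimlow': [352, 229]}
0 {'end': [322, 327], 'slotbot': [322, 298], 'rimL': [245, 2
[... 621 characters left out ...]
6, 224]}
10 {'end': [322, 329], 'slotbot': [322, 290], 'rimL': [243, 224], 'rimR': [402, 224], 'botL': [239, 186], 'rimtop': [322, 258], 'bottop': [322, 212], 'rimlow': [322, 201]}
   s {'end': [373, 129], 'slotbot': [374, 142], 'rimL': [351, 185], 'rimR': [392, 213], 'botL': [362, 179], 'rimtop': [369, 174], 'bottop': [381, 167], 'rimlow': [372, 221]}
15 {'end': [322, 330], 'slotbot': [322, 286], 'rimL': [242, 207], 'rimR': [403, 207], 'botL': [237, 169], 'rimtop': [322, 246], 'bottop': [322, 200], 'rimlow': [322, 182]}
   s {'end': [373, 129], 'slotbot': [375, 142], 'rimL': [356, 183], 'rimR': [397, 210], 'botL': [367, 175], 'rimtop': [372, 173], 'bottop': [384, 165], 'rimlow': [379, 217]}
```

```bash
python3 - <<'E'
from h import *
s=np.load('pics/s3.npy',allow_pickle=True).item()
hsv=cv2.cvtColor(s['color'],cv2.COLOR_RGB2HSV)
m=(hsv[...,1]<60).astype(np.uint8); sub=m.copy(); sub[:170]=0
n,l,st,_=cv2.connectedComponentsWithStats(sub); k=l[205,365]; 
ys,xs=np.where(l==k); print('blob',k,st[k],'low row',ys.max(),xs[ys==ys.max()].mean(),'left',xs.min(),ys[xs==xs.min()].mean())
a=np.linspace(0,2*np.pi,721)
for t in (-4,-2,0,2):
  for dz in (-4,0,4):
    O=np.array([528.6,85.9,366.5+dz]);x=np.array([.976,.218,0]);Q=R.from_rotvec(x*np.radians(t)).as_matrix();y=Q@np.cross([0,0,1],x);z=Q@[0,0,1.]
    P=np.array([proj(s,O+70*np.cos(q)*x+b*y+(-170+70*np.sin(q))*z) for b in (-18,16) for q in a])
    i=P[:,1].argmax();j=P[:,0].argmin();print(t,dz,P[i].round(1),P[j].round(1))
E
```

```text
blob 2 [ 343  170   52   59 2346] low row 228 369.5 left 343 188.5
-4 -4 [364.5 234.4] [337.5 195.2]
-4 0 [364.5 233. ] [337.6 193.8]
-4 4 [364.6 231.7] [337.6 192.3]
-2 -4 [367.1 233.5] [339.5 193.7]
-2 0 [367.2 232.2] [339.6 192.3]
-2 4 [367.4 230.8] [339.7 190.9]
0 -4 [369.8 232.5] [341.5 192.3]
0 0 [369.8 231.2] [341.6 190.8]
0 4 [370.  229.8] [341.7 189.4]
2 -4 [372.4 231.5] [343.5 190.5]
2 0 [372.5 230.1] [343.5 189.1]
2 4 [372.7 228.7] [343.6 187.7]
```

```bash
python3 - <<'E'
from h import *
s=np.load('pics/s3.npy',allow_pickle=True).item();t=np.load('pics/top.npy',allow_pickle=True).item();w=np.load('pics/w3.npy',allow_pickle=True).item()
for p in ((526,153,284),(526,160,272),(526,185,272),(526.5,236,272)): print(p,proj(s,p).round(1),proj(t,p).round(1),proj(w,p).round(1))
z=s['color'][130:180,385:450];im=cv2.resize(z,(780,600),interpolation=cv2.INTER_CUBIC)
cv2.imwrite('pics/c4.png',np.clip(im[:,:,::-1]*1.3,0,255).astype(np.uint8))
E
```

```text
(526, 153, 284) [396. 160.] [178.3 269.5] [342.3 161. ]
(526, 160, 272) [398.  164.1] [176.2 269.7] [343.8 149.9]
(526, 185, 272) [407.4 162. ] [161.4 269.8] [353.2 108.9]
(526.5, 236, 272) [426.4 157.7] [131.2 269.6] [374.9  18.2]
```

View pics/c4.png

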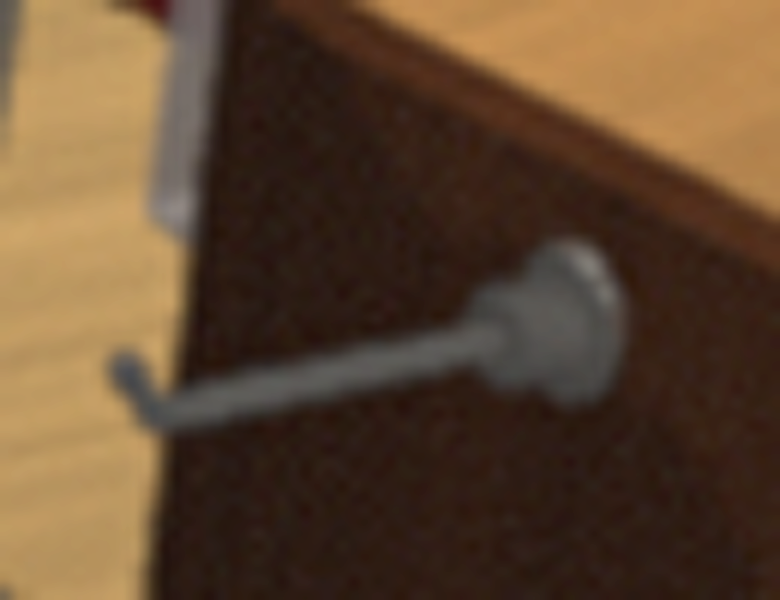

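The crop shows the tip at scene (395.4,160.4) and the elbow at (397.9,164.3). My 3D hook estimate projects to within 0.5 px of both. The pan hangs upright, with its slot top about 28 mm above the TCP. I move to just in front of the tip at passing height.

```bash
python3 -m jog '[{"travel":[0.39,-0.03,0],"twist":[0,0,0],"jaw":1},{"travel":[0.5,-0.03,0],"twist":[0,0,0],"jaw":1},{"travel":[0.5,-0.03,0],"twist":[0,0,0],"jaw":1},{"travel":[0.5,0,0],"twist":[0,0,0],"jaw":1},{"travel":[0,0.073,-0.33],"twist":[0,0,0],"jaw":1},{"travel":[0,0.073,-0.33],"twist":[0,0,0],"jaw":1},{"travel":[0,0.073,-0.33],"twist":[0,0,0],"jaw":1},{"travel":[0,0.073,-0.33],"twist":[0,0,0],"jaw":1},{"travel":[0,0,0],"twist":[0,0,0],"jaw":1},{"travel":[0,0,0],"twist":[0,0,0],"jaw":1}]'
python3 - <<'E'
from h import *
s=sense();print(np.round(s['eef_pos'],1),np.round(s['wrist_force'],2),np.round(s['moment'],3))
c=cam('wrist');np.save('pics/w5',c,allow_pickle=True);save(c,'w5.png')
d=cam('scene');np.save('pics/s5',d,allow_pickle=True);save(d,'s5.png')
im=np.zeros((600,800,3),np.uint8);w=cv2.imread('pics/w5.png');z=cv2.imread('pics/s5.png')
im[:,:400]=cv2.resize(w[100:400,220:420],(400,600));im[:,400:]=cv2.resize(z[120:195,370:420],(400,600),interpolation=cv2.INTER_CUBIC)
cv2.imwrite('pics/c5.png',im)
p=s['eef_pos'];print(proj(d,p+[0,0,28]),proj(c,p+[0,0,34]),proj(c,p+[0,0,2]),proj(c,[525.5,152,284]),proj(c,[525.5,200,272]))
E
```

```text
t: 9.85
eef_pos: [525.6, 139.7, 267.1]
eef_rot: [0.442, 0.552, -0.442, 0.552]
wrist_force: [1.0, -0.9, -2.3]
width: 25.3
[525.6 139.7 267.1] [ 1.   -0.93 -2.28] [-0.16   0.027 -0.005]
[391.29385046 156.68066356] [322.41479298 330.73173142] [322.28455562 300.41943982] [328.32020299 287.92658658] [352.03723305 178.51262599]
```

View pics/c5.png

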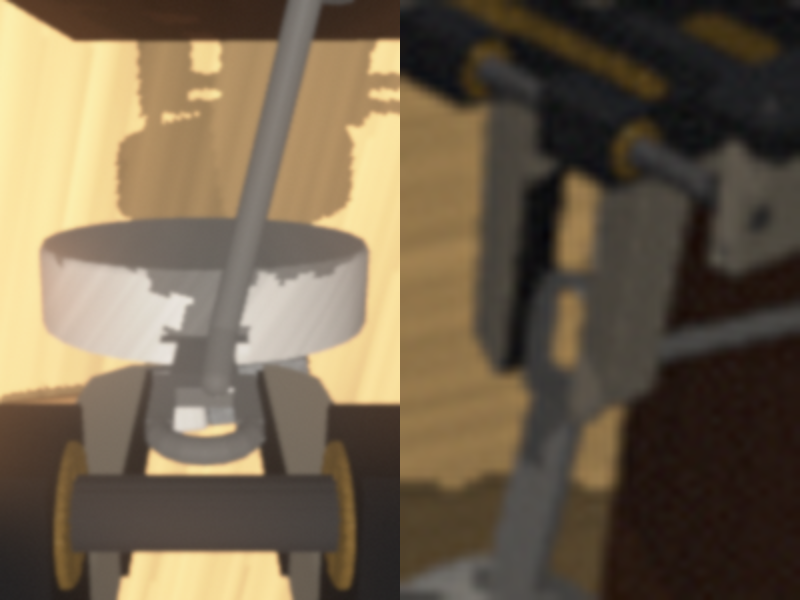

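Scene crop: the slot opening's top is at about (391.5,156.3), matching a slot top about 28.5 mm above the TCP. Wrist crop: the tip at (329,292) lies on the line the slot will take along world +y. I lower 4.5 mm and ease over the tip.

```bash
python3 -m jog '[{"travel":[0.11,0,0],"twist":[0,0,0],"jaw":1},{"travel":[0,0,0],"twist":[0,0,0],"jaw":1},{"travel":[0,0,0],"twist":[0,0,0],"jaw":1}]'
python3 -m jog '[{"travel":[0,0.03,-0.135],"twist":[0,0,0],"jaw":1},{"travel":[0,0.03,-0.135],"twist":[0,0,0],"jaw":1},{"travel":[0,0,0],"twist":[0,0,0],"jaw":1}]'
python3 -m jog '[{"travel":[0,0.03,-0.135],"twist":[0,0,0],"jaw":1},{"travel":[0,0.03,-0.135],"twist":[0,0,0],"jaw":1},{"travel":[0,0,0],"twist":[0,0,0],"jaw":1}]'
```

```text
t: 10.2
eef_pos: [525.3, 137.9, 262.3]
eef_rot: [0.443, 0.551, -0.443, 0.551]
wrist_force: [0.0, -0.2, -2.6]
width: 25.5
t: 10.45
eef_pos: [525.4, 152.2, 262.6]
eef_rot: [0.443, 0.552, -0.442, 0.551]
wrist_force: [-0.5, 0.9, -2.1]
width: 25.6
t: 10.7
eef_pos: [525.4, 163.1, 262.5]
eef_rot: [0.442, 0.552, -0.442, 0.551]
wrist_force: [-0.4, -0.2, -2.5]
width: 25.7
```

```bash
python3 -m jog '[{"travel":[0,0.03,-0.135],"twist":[0,0,0],"jaw":1},{"travel":[0,0.03,-0.135],"twist":[0,0,0],"jaw":1},{"travel":[0,0.03,-0.135],"twist":[0,0,0],"jaw":1},{"travel":[0.1,0,0],"twist":[0,0,0],"jaw":1},{"travel":[0.1,0,0],"twist":[0,0,0],"jaw":1},{"travel":[0.06,0,0],"twist":[0,0,0],"jaw":1},{"travel":[0,0,0],"twist":[0,0,0],"jaw":1}]'
python3 -m jog '[{"travel":[0.035,0,0],"twist":[0,0,0],"jaw":1},{"travel":[0.025,0,0],"twist":[0,0,0],"jaw":1},{"travel":[0,0,0],"twist":[0,0,0],"jaw":1}]'
python3 -m jog '[{"travel":[0.03,0,0],"twist":[0,0,0],"jaw":1},{"travel":[0,0,0],"twist":[0,0,0],"jaw":1}]'
```

```text
t: 11.28
eef_pos: [525.0, 176.9, 251.3]
eef_rot: [0.442, 0.551, -0.444, 0.551]
wrist_force: [-0.1, 0.2, -2.4]
width: 25.1
t: 11.53
eef_pos: [525.6, 177.2, 249.7]
eef_rot: [0.443, 0.551, -0.443, 0.551]
wrist_force: [-0.6, 0.5, -2.0]
width: 25.4
t: 11.7
eef_pos: [525.6, 177.4, 248.6]
eef_rot: [0.443, 0.551, -0.443, 0.551]
wrist_force: [0.1, 0.3, -3.1]
width: 25.6
```

```bash
python3 -m jog '[{"travel":[0,0.04,-0.18],"twist":[0,0,0],"jaw":1},{"travel":[0,0.05,-0.225],"twist":[0,0,0],"jaw":1},{"travel":[0,0.05,-0.225],"twist":[0,0,0],"jaw":1},{"travel":[0,0.05,-0.225],"twist":[0,0,0],"jaw":1},{"travel":[0,0.04,-0.18],"twist":[0,0,0],"jaw":1},{"travel":[0,0,0],"twist":[0,0,0],"jaw":1},{"travel":[0,0,0],"twist":[0,0,0],"jaw":1}]'
python3 -m jog '[{"travel":[0,0.015,-0.07],"twist":[0,0,0],"jaw":1},{"travel":[0,0,0],"twist":[0,0,0],"jaw":1}]'
python3 -m jog '[{"travel":[0,0.015,-0.07],"twist":[0,0,0],"jaw":1},{"travel":[0,0,0],"twist":[0,0,0],"jaw":1}]'
```

```text
t: 12.28
eef_pos: [525.4, 220.7, 248.5]
eef_rot: [0.442, 0.552, -0.442, 0.552]
wrist_force: [-0.7, -0.9, -2.5]
width: 25.6
t: 12.45
eef_pos: [525.7, 222.7, 248.7]
eef_rot: [0.443, 0.551, -0.443, 0.551]
wrist_force: [0.1, 0.4, -2.5]
width: 25.2
t: 12.62
eef_pos: [525.6, 226.0, 248.7]
eef_rot: [0.443, 0.551, -0.443, 0.551]
wrist_force: [0.3, 0.2, -2.8]
width: 25.6
```

```bash
python3 -m jog '[{"travel":[0,0.014,-0.065],"twist":[0,0,0],"jaw":1},{"travel":[0,0,0],"twist":[0,0,0],"jaw":1}]'
python3 -m jog '[{"travel":[0,0.007,-0.035],"twist":[0,0,0],"jaw":1},{"travel":[0,0,0],"twist":[0,0,0],"jaw":1}]'
python3 -m jog '[{"travel":[0.025,0,0],"twist":[0,0,0],"jaw":1},{"travel":[0,0,0],"twist":[0,0,0],"jaw":1}]'
python3 -m jog '[{"travel":[0.025,0,0],"twist":[0,0,0],"jaw":1},{"travel":[0,0,0],"twist":[0,0,0],"jaw":1}]'
```

```text
t: 12.78
eef_pos: [525.7, 228.3, 248.7]
eef_rot: [0.443, 0.551, -0.443, 0.551]
wrist_force: [1.2, -1.4, -2.4]
width: 25.7
t: 12.95
eef_pos: [525.7, 228.4, 248.7]
eef_rot: [0.442, 0.551, -0.444, 0.552]
wrist_force: [-1.1, -2.0, -2.4]
width: 25.4
t: 13.12
eef_pos: [525.9, 228.5, 247.7]
eef_rot: [0.443, 0.551, -0.443, 0.551]
wrist_force: [0.4, -4.4, -1.5]
width: 25.4
t: 13.28
eef_pos: [526.0, 228.6, 246.7]
eef_rot: [0.443, 0.551, -0.443, 0.552]
wrist_force: [0.6, -5.0, -1.2]
width: 25.6
```

```bash
python3 -m jog '[{"travel":[0,-0.008,0.037],"twist":[0,0,0],"jaw":1},{"travel":[0,0,0],"twist":[0,0,0],"jaw":1}]'
python3 -m jog '[{"travel":[0.02,0,0],"twist":[0,0,0],"jaw":1},{"travel":[0,0,0],"twist":[0,0,0],"jaw":1}]'
python3 -m jog '[{"travel":[0.02,0,0],"twist":[0,0,0],"jaw":1},{"travel":[0,0,0],"twist":[0,0,0],"jaw":1}]'
```

```text
t: 13.45
eef_pos: [525.8, 228.5, 246.6]
eef_rot: [0.443, 0.551, -0.442, 0.551]
wrist_force: [0.5, -1.3, -1.7]
width: 25.6
t: 13.62
eef_pos: [525.7, 228.5, 245.9]
eef_rot: [0.443, 0.551, -0.443, 0.551]
wrist_force: [0.4, -2.7, -1.4]
width: 25.5
t: 13.78
eef_pos: [525.8, 228.5, 245.7]
eef_rot: [0.443, 0.551, -0.442, 0.551]
wrist_force: [0.2, -2.1, 2.0]
width: 25.4
```

```bash
python3 -m jog '[{"travel":[0,0,0],"twist":[0,0,0],"jaw":0.4},{"travel":[0,0,0],"twist":[0,0,0],"jaw":0.2},{"travel":[0,0,0],"twist":[0,0,0],"jaw":0},{"travel":[0,0,0],"twist":[0,0,0],"jaw":0},{"travel":[0,0,0],"twist":[0,0,0],"jaw":0},{"travel":[0,0,0],"twist":[0,0,0],"jaw":0},{"travel":[0,0,0],"twist":[0,0,0],"jaw":0},{"travel":[0,0,0],"twist":[0,0,0],"jaw":0},{"travel":[0,0,0],"twist":[0,0,0],"jaw":0},{"travel":[0,0,0],"twist":[0,0,0],"jaw":0}]'
python3 -m jog '[{"travel":[-0.3,0,0],"twist":[0,0,0],"jaw":0},{"travel":[-0.5,0,0],"twist":[0,0,0],"jaw":0},{"travel":[-0.5,0,0],"twist":[0,0,0],"jaw":0},{"travel":[-0.5,0,0],"twist":[0,0,0],"jaw":0},{"travel":[-0.5,0,0],"twist":[0,0,0],"jaw":0},{"travel":[-0.3,0,0],"twist":[0,0,0],"jaw":0},{"travel":[0,0,0],"twist":[0,0,0],"jaw":0},{"travel":[0,0,0],"twist":[0,0,0],"jaw":0}]'
python3 - <<'E'
from h import *
s=sense();print(np.round(s['eef_pos'],1),np.round(s['wrist_force'],2))
c=cam('wrist');np.save('pics/w6',c,allow_pickle=True);save(c,'w6.png')
d=cam('scene');np.save('pics/s6',d,allow_pickle=True);save(d,'s6.png')
im=np.zeros((480,800,3),np.uint8);w=cv2.imread('pics/w6.png');z=cv2.imread('pics/s6.png')
im[:,:400]=w[:,120:520];im[:,400:]=cv2.resize(z[130:250,340:440],(400,480),interpolation=cv2.INTER_CUBIC)
cv2.imwrite('pics/c6.png',im)
print(pan(c,np.array([525.8,228.5,275.5]),np.array([.976,.218,0])))
print(pan(d,np.array([525.8,228.5,275.5]),np.array([.976,.218,0])))
E
```

```text
t: 14.62
eef_pos: [525.6, 228.2, 245.0]
eef_rot: [0.443, 0.551, -0.443, 0.551]
wrist_force: [0.1, -0.0, -0.7]
width: 87.7
t: 15.28
eef_pos: [525.7, 228.2, 349.2]
eef_rot: [0.443, 0.551, -0.442, 0.551]
wrist_force: [-0.2, 0.4, -0.1]
width: 92.8
[525.7 228.2 349.2] [-0.22  0.44 -0.1 ]
{'end': [322, 261], 'slotbot': [322, 249], 'rimL': [262, 234], 'rimR': [382, 234], 'botL': [261, 205], 'rimtop': [322, 249], 'bottop': [322, 214], 'rimlow': [322, 224]}
{'end': [424, 155], 'slotbot': [422, 167], 'rimL': [389, 206], 'rimR': [429, 233], 'botL': [398, 202], 'rimtop': [412, 196], 'bottop': [422, 191], 'rimlow': [405, 241]}
```

View pics/c6.png

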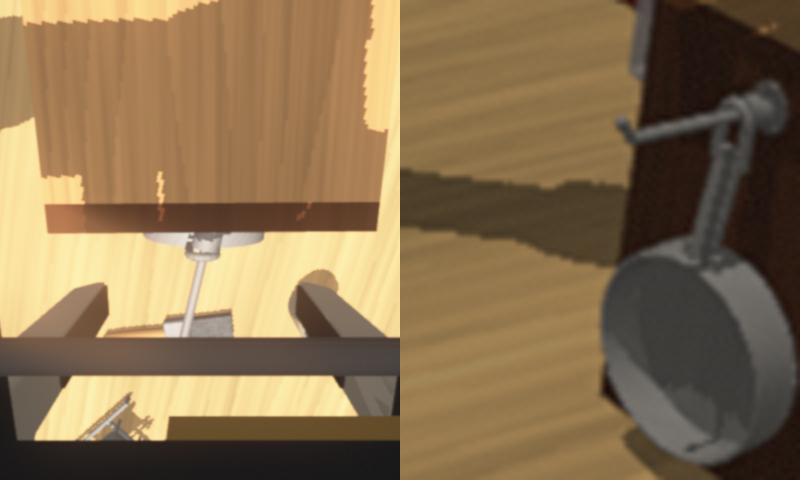

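The large pan hangs on the rod against the collar and panel; its handle end is at wrist (325,258) against 261 predicted, and its dish is square to the shelf. Next is the medium pan.

```bash
python3 -m jog '[{"travel":[0,-0.146,0.9],"twist":[0,0,0],"jaw":0},{"travel":[0,-0.146,0.9],"twist":[0,0,0],"jaw":0},{"travel":[0,-0.146,0.9],"twist":[0,0,0],"jaw":0},{"travel":[0,-0.146,0.9],"twist":[0,0,0],"jaw":0},{"travel":[0,-0.146,0.9],"twist":[0,0,0],"jaw":0},{"travel":[0,-0.146,0.9],"twist":[0,0,0],"jaw":0},{"travel":[0,-0.146,0.9],"twist":[0,0,0],"jaw":0},{"travel":[0,-0.146,0.9],"twist":[0,0,0],"jaw":0},{"travel":[0,-0.146,0.9],"twist":[0,0,0],"jaw":0},{"travel":[0,-0.146,0.9],"twist":[0,0,0],"jaw":0}]'
python3 -m jog '[{"travel":[0,-0.146,0.9],"twist":[0,0,0],"jaw":0},{"travel":[0,-0.146,0.9],"twist":[0,0,0],"jaw":0},{"travel":[0,-0.146,0.9],"twist":[0,0,0],"jaw":0},{"travel":[0,0,0],"twist":[-0.0178,0,0],"jaw":0},{"travel":[0,0,0],"twist":[-0.0178,0,0],"jaw":0},{"travel":[0,0,0],"twist":[-0.0178,0,0],"jaw":0},{"travel":[0,0,0],"twist":[-0.0178,0,0],"jaw":0},{"travel":[0,0,0],"twist":[-0.0178,0,0],"jaw":0},{"travel":[0,0,0],"twist":[-0.0178,0,0],"jaw":0},{"travel":[0,0,0],"twist":[-0.0178,0,0],"jaw":0}]'
python3 -m jog '[{"travel":[0,0,0],"twist":[0,0,0],"jaw":0},{"travel":[0,0,0],"twist":[0,0,0],"jaw":0}]'
python3 - <<'E'
from h import *
s=sense();M=R.from_quat(s['eef_rot']).as_matrix();print(np.round(M,3),np.round(s['joints'],2))
print(M.T@(np.array([554,-245,208.5])-s['eef_pos'])/40, 'angle',np.degrees(np.arctan2(M[1,2],M[0,2])))
c=cam('wrist');save(c,'w7.png');np.save('pics/w7',c,allow_pickle=True)
hsv=cv2.cvtColor(c['color'],cv2.COLOR_RGB2HSV);p=proj(c,[554,-245,244]);print(p)
m=(hsv[...,1]<60)
for r in range(int(p[1])-8,int(p[1])+8,2):
    x=np.where(m[r,290:355])[0]+290; print(r,(x.min(),x.max(),len(x)) if len(x) else None,end=' ')
E
```

```text
t: 16.22
eef_pos: [545.6, -137.3, 347.7]
eef_rot: [0.442, 0.552, -0.443, 0.551]
wrist_force: [1.7, -0.1, 1.0]
width: 92.9
t: 17.05
eef_pos: [551.9, -244.9, 347.3]
eef_rot: [0.197, 0.68, -0.197, 0.678]
wrist_force: [-0.4, -0.3, -0.4]
width: 93.1
t: 17.22
eef_pos: [552.1, -245.0, 347.9]
eef_rot: [0.2, 0.679, -0.2, 0.677]
wrist_force: [0.6, 0.2, -0.5]
width: 93.3
[[-0.002  0.542  0.84 ]
 [ 0.001  0.84  -0.542]
 [-1.    -0.    -0.002]] [ 0.23  0.46  0.26  1.35 -0.12  1.35  1.48]
[3.48425147 0.02672015 0.04825452] angle -32.849806425390554
[323.54182496 250.86650891]
242 (np.int64(310), np.int64(336), 27) 244 (np.int64(309), np.int64(336), 11) 246 (np.int64(309), np.int64(337), 29) 248 (np.int64(311), np.int64(335), 25) 250 (np.int64(316), np.int64(331), 16) 252 None 254 None 256 None
```

```bash
python3 -m jog '[{"travel":[0.58,0,0.02],"twist":[0,0,0],"jaw":0},{"travel":[0.58,0,0.02],"twist":[0,0,0],"jaw":0},{"travel":[0.58,0,0],"twist":[0,0,0],"jaw":0},{"travel":[0.58,0,0],"twist":[0,0,0],"jaw":0},{"travel":[0.58,0,0],"twist":[0,0,0],"jaw":0},{"travel":[0.54,0,0],"twist":[0,0,0],"jaw":0},{"travel":[0,0,0],"twist":[0,0,0],"jaw":0},{"travel":[0,0,0],"twist":[0,0,0],"jaw":1},{"travel":[0,0,0],"twist":[0,0,0],"jaw":1},{"travel":[0,0,0],"twist":[0,0,0],"jaw":1}]'
python3 -m jog '[{"travel":[0,0,0],"twist":[0,0,0],"jaw":1},{"travel":[0,0,0],"twist":[0,0,0],"jaw":1},{"travel":[0,0,0],"twist":[0,0,0],"jaw":1},{"travel":[0,0,0],"twist":[0,0,0],"jaw":1},{"travel":[0,0,0],"twist":[0,0,0],"jaw":1},{"travel":[0,0,0],"twist":[0,0,0],"jaw":1},{"travel":[0,0,0],"twist":[0,0,0],"jaw":1},{"travel":[0,0,0],"twist":[0,0,0],"jaw":1},{"travel":[0,0,0],"twist":[0,0,0],"jaw":1},{"travel":[0,0,0],"twist":[0,0,0],"jaw":1}]'
```

```text
t: 18.1
eef_pos: [554.9, -246.6, 213.2]
eef_rot: [0.199, 0.677, -0.199, 0.68]
wrist_force: [-0.2, 0.3, -0.2]
width: 77.4
t: 18.93
eef_pos: [553.9, -245.8, 211.4]
eef_rot: [0.199, 0.679, -0.199, 0.679]
wrist_force: [0.0, 0.2, -0.0]
width: 25.2
```

```bash
python3 -m jog '[{"travel":[-0.3,0,0],"twist":[0,0,0],"jaw":1},{"travel":[-0.55,0,0],"twist":[0,0,0],"jaw":1},{"travel":[-0.6,0,0],"twist":[0,0,0],"jaw":1},{"travel":[-0.6,0,0],"twist":[0,0,0],"jaw":1},{"travel":[-0.6,0,0],"twist":[0,0,0],"jaw":1},{"travel":[-0.6,0.1,0],"twist":[0,0,0],"jaw":1},{"travel":[0,0.4,0],"twist":[0,0,0],"jaw":1},{"travel":[0,0.6,0],"twist":[0,0,0],"jaw":1},{"travel":[0,0.6,0],"twist":[0,0,0],"jaw":1},{"travel":[0,0.6,0],"twist":[0,0,0],"jaw":1}]'
python3 -m jog '[{"travel":[0,0.6,0],"twist":[0,0,0],"jaw":1},{"travel":[0,0.4,-0.3],"twist":[0,0,0],"jaw":1},{"travel":[0,0.36,-0.51],"twist":[0,0,0],"jaw":1},{"travel":[0,0.36,-0.51],"twist":[0,0,0],"jaw":1},{"travel":[0,0.36,-0.51],"twist":[0,0,0],"jaw":1},{"travel":[0,0.36,-0.51],"twist":[0,0,0],"jaw":1},{"travel":[0,0.36,-0.51],"twist":[0,0,0],"jaw":1},{"travel":[0,0.36,-0.51],"twist":[0,0,0],"jaw":1},{"travel":[0,0.36,-0.51],"twist":[0,0,0],"jaw":1},{"travel":[0,0.36,-0.51],"twist":[0,0,0],"jaw":1}]'
python3 -m jog '[{"travel":[0,0.2,-0.4],"twist":[0.005,0,0],"jaw":1},{"travel":[0,0.1,-0.2],"twist":[0.0116,0,0],"jaw":1},{"travel":[0,0,0],"twist":[0.0185,0,0],"jaw":1},{"travel":[0,0,0],"twist":[0.0185,0,0],"jaw":1},{"travel":[0,0,0],"twist":[0.0185,0,0],"jaw":1},{"travel":[0,0,0],"twist":[0.0185,0,0],"jaw":1},{"travel":[0,0,0],"twist":[0.019,0,0],"jaw":1},{"travel":[0,0,0],"twist":[0.0142,0,0],"jaw":1},{"travel":[0,0,0],"twist":[0,0,0],"jaw":1},{"travel":[0,0,0],"twist":[0,0,0],"jaw":1}]'
python3 - <<'E'
from h import *
s=sense();M=R.from_quat(s['eef_rot']).as_matrix();print(np.round(M,3),'angle',np.degrees(np.arctan2(M[1,2],M[0,2])))
print(M.T@(np.array([525.3,140,264])-s['eef_pos'])/40)
E
```

```text
t: 19.77
eef_pos: [603.3, -167.8, 340.5]
eef_rot: [0.199, 0.679, -0.199, 0.678]
wrist_force: [0.2, -0.7, -2.9]
width: 25.5
t: 20.6
eef_pos: [538.6, 57.5, 340.5]
eef_rot: [0.199, 0.679, -0.199, 0.678]
wrist_force: [0.8, 0.7, -2.8]
width: 25.5
t: 21.43
eef_pos: [525.8, 79.8, 340.8]
eef_rot: [0.44, 0.553, -0.441, 0.553]
wrist_force: [0.2, 0.2, -2.6]
width: 25.4
[[-0.002  0.975  0.223]
 [-0.001  0.223 -0.975]
 [-1.    -0.002  0.   ]] angle -77.10558923366844
[ 1.91793651  0.32637619 -1.46998648]
```

```bash
python3 -m jog '[{"travel":[0.38,0,0],"twist":[0,0,0],"jaw":1},{"travel":[0.5,0,0],"twist":[0,0,0],"jaw":1},{"travel":[0.5,0,0],"twist":[0,0,0],"jaw":1},{"travel":[0.54,0,0],"twist":[0,0,0],"jaw":1},{"travel":[0,0.081,-0.36],"twist":[0,0,0],"jaw":1},{"travel":[0,0.081,-0.36],"twist":[0,0,0],"jaw":1},{"travel":[0,0.081,-0.36],"twist":[0,0,0],"jaw":1},{"travel":[0,0.081,-0.36],"twist":[0,0,0],"jaw":1},{"travel":[0,0,0],"twist":[0,0,0],"jaw":1},{"travel":[0,0,0],"twist":[0,0,0],"jaw":1}]'
python3 - <<'E'
from h import *
s=sense();print(np.round(s['eef_pos'],1),np.round(s['wrist_force'],2))
c=cam('wrist');save(c,'w8.png');d=cam('scene');save(d,'s8.png')
im=np.zeros((600,800,3),np.uint8);w=cv2.imread('pics/w8.png');z=cv2.imread('pics/s8.png')
im[:,:400]=cv2.resize(w[100:400,220:420],(400,600));im[:,400:]=cv2.resize(z[120:195,370:420],(400,600),interpolation=cv2.INTER_CUBIC)
cv2.imwrite('pics/c8.png',im)
p=s['eef_pos']
for h in (25,27,29): print(h,proj(d,p+[0,0,h]).round(1),((proj(d,p+[0,0,h])-[370,120])*8+[400,0]).round(), proj(c,p+[0,0,h+6]).round(1))
print(proj(c,[525.5,152,284]))
E
```

```text
t: 22.27
eef_pos: [525.9, 139.2, 264.3]
eef_rot: [0.44, 0.553, -0.441, 0.553]
wrist_force: [-0.6, -0.8, -2.3]
width: 25.4
[525.9 139.2 264.3] [-0.6  -0.77 -2.29]
25 [390.9 159.1] [567. 313.] [322.3 327.4]
27 [391.  158.3] [568. 307.] [322.3 329.6]
29 [391.1 157.5] [569. 300.] [322.3 331.9]
[327.94036121 288.92012365]
```

View pics/c8.png

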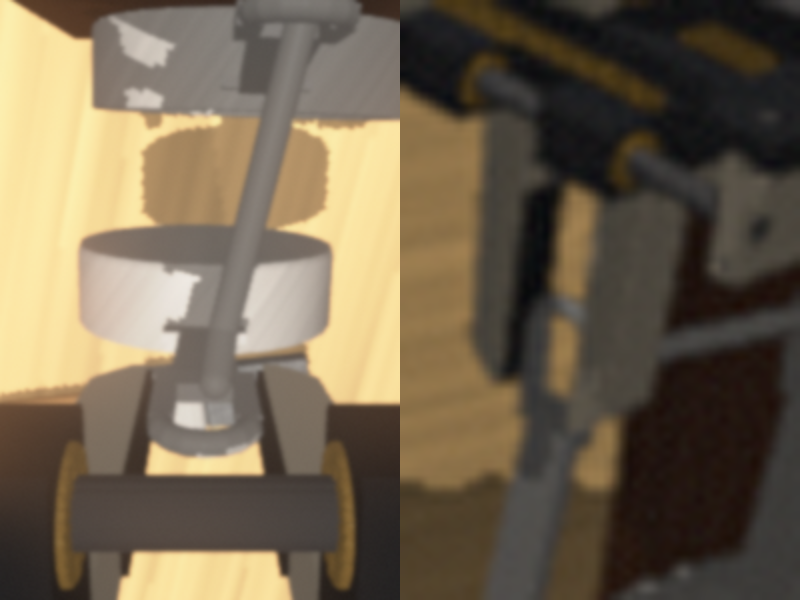

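The medium pan sits slightly lower in the grip, with its slot top about 25.5 mm above the TCP. The large pan is well back, and the tip lines up again at wrist (327,290). I raise 1.5 mm and pass over the tip.

```bash
python3 -m jog '[{"travel":[-0.04,0,0],"twist":[0,0,0],"jaw":1},{"travel":[0,0,0],"twist":[0,0,0],"jaw":1},{"travel":[0,0.025,-0.12],"twist":[0,0,0],"jaw":1},{"travel":[0,0.025,-0.12],"twist":[0,0,0],"jaw":1},{"travel":[0,0,0],"twist":[0,0,0],"jaw":1}]'
python3 -m jog '[{"travel":[0,0.03,-0.135],"twist":[0,0,0],"jaw":1},{"travel":[0,0.03,-0.135],"twist":[0,0,0],"jaw":1},{"travel":[0,0,0],"twist":[0,0,0],"jaw":1}]'
```

```text
t: 22.78
eef_pos: [525.9, 150.6, 266.2]
eef_rot: [0.441, 0.553, -0.44, 0.552]
wrist_force: [-0.3, 0.9, -3.1]
width: 25.4
t: 23.03
eef_pos: [525.8, 162.0, 266.1]
eef_rot: [0.441, 0.553, -0.44, 0.553]
wrist_force: [-0.5, 0.5, -2.6]
width: 25.6
```

```bash
python3 -m jog '[{"travel":[0,0.03,-0.135],"twist":[0,0,0],"jaw":1},{"travel":[0,0.03,-0.135],"twist":[0,0,0],"jaw":1},{"travel":[0,0.025,-0.11],"twist":[0,0,0],"jaw":1},{"travel":[0.1,0,0],"twist":[0,0,0],"jaw":1},{"travel":[0.1,0,0],"twist":[0,0,0],"jaw":1},{"travel":[0.09,0,0],"twist":[0,0,0],"jaw":1},{"travel":[0,0,0],"twist":[0,0,0],"jaw":1}]'
python3 -m jog '[{"travel":[0.03,0,0],"twist":[0,0,0],"jaw":1},{"travel":[0.03,0,0],"twist":[0,0,0],"jaw":1},{"travel":[0,0,0],"twist":[0,0,0],"jaw":1}]'
python3 -m jog '[{"travel":[0.025,0,0],"twist":[0,0,0],"jaw":1},{"travel":[0,0,0],"twist":[0,0,0],"jaw":1}]'
```

```text
t: 23.62
eef_pos: [525.3, 174.7, 253.5]
eef_rot: [0.441, 0.553, -0.442, 0.552]
wrist_force: [0.2, -0.2, -2.4]
width: 25.4
t: 23.87
eef_pos: [526.0, 175.1, 252.1]
eef_rot: [0.441, 0.552, -0.442, 0.552]
wrist_force: [-0.1, -0.4, -2.6]
width: 25.3
t: 24.03
eef_pos: [526.0, 175.3, 251.2]
eef_rot: [0.441, 0.552, -0.441, 0.552]
wrist_force: [-1.1, 0.4, -3.2]
width: 25.4
```

```bash
python3 -m jog '[{"travel":[0,0.03,-0.135],"twist":[0,0,0],"jaw":1},{"travel":[0,0.04,-0.18],"twist":[0,0,0],"jaw":1},{"travel":[0,0.04,-0.18],"twist":[0,0,0],"jaw":1},{"travel":[0,0.015,-0.07],"twist":[0,0,0],"jaw":1},{"travel":[0,0,0],"twist":[0,0,0],"jaw":1},{"travel":[0,0,0],"twist":[0,0,0],"jaw":1}]'
python3 -m jog '[{"travel":[0,0.012,-0.055],"twist":[0,0,0],"jaw":1},{"travel":[0,0,0],"twist":[0,0,0],"jaw":1}]'
python3 -m jog '[{"travel":[0,0.012,-0.055],"twist":[0,0,0],"jaw":1},{"travel":[0,0,0],"twist":[0,0,0],"jaw":1}]'
```

```text
t: 24.53
eef_pos: [525.8, 198.9, 251.1]
eef_rot: [0.441, 0.553, -0.441, 0.553]
wrist_force: [0.4, -0.2, -2.8]
width: 25.6
t: 24.7
eef_pos: [525.9, 200.8, 251.2]
eef_rot: [0.441, 0.552, -0.441, 0.552]
wrist_force: [0.7, 1.0, -3.2]
width: 25.6
t: 24.87
eef_pos: [525.9, 203.4, 251.3]
eef_rot: [0.441, 0.553, -0.441, 0.552]
wrist_force: [0.3, -0.3, -2.5]
width: 25.4
```

```bash
python3 -m jog '[{"travel":[0,0.01,-0.045],"twist":[0,0,0],"jaw":1},{"travel":[0,0,0],"twist":[0,0,0],"jaw":1}]'
python3 -m jog '[{"travel":[0,0.01,-0.045],"twist":[0,0,0],"jaw":1},{"travel":[0,0,0],"twist":[0,0,0],"jaw":1}]'
python3 -m jog '[{"travel":[0,0.01,-0.045],"twist":[0,0,0],"jaw":1},{"travel":[0,0,0],"twist":[0,0,0],"jaw":1}]'
```

```text
t: 25.03
eef_pos: [525.8, 205.3, 251.2]
eef_rot: [0.441, 0.553, -0.441, 0.552]
wrist_force: [-0.6, 0.9, -2.1]
width: 25.8
t: 25.2
eef_pos: [525.8, 207.2, 251.2]
eef_rot: [0.441, 0.553, -0.441, 0.552]
wrist_force: [-0.8, 0.4, -3.0]
width: 25.4
t: 25.37
eef_pos: [525.8, 209.0, 251.2]
eef_rot: [0.441, 0.553, -0.441, 0.552]
wrist_force: [0.0, 0.3, -2.6]
width: 25.8
```

```bash
python3 -m jog '[{"travel":[0,0.01,-0.045],"twist":[0,0,0],"jaw":1},{"travel":[0,0,0],"twist":[0,0,0],"jaw":1}]'
python3 -m jog '[{"travel":[0,0.01,-0.045],"twist":[0,0,0],"jaw":1},{"travel":[0,0,0],"twist":[0,0,0],"jaw":1}]'
python3 -m jog '[{"travel":[0,0.01,-0.045],"twist":[0,0,0],"jaw":1},{"travel":[0,0,0],"twist":[0,0,0],"jaw":1}]'
```

```text
t: 25.53
eef_pos: [525.8, 210.9, 251.2]
eef_rot: [0.441, 0.553, -0.441, 0.552]
wrist_force: [-0.6, 0.2, -2.8]
width: 25.7
t: 25.7
eef_pos: [525.8, 212.7, 251.2]
eef_rot: [0.441, 0.553, -0.441, 0.552]
wrist_force: [-0.4, 0.4, -3.0]
width: 25.5
t: 25.87
eef_pos: [525.8, 214.5, 251.2]
eef_rot: [0.441, 0.553, -0.441, 0.552]
wrist_force: [-1.7, 0.3, -1.9]
width: 25.7
```

```bash
python3 -m jog '[{"travel":[0.025,0,0],"twist":[0,0,0],"jaw":1},{"travel":[0,0,0],"twist":[0,0,0],"jaw":1}]'
python3 -m jog '[{"travel":[0.025,0,0],"twist":[0,0,0],"jaw":1},{"travel":[0,0,0],"twist":[0,0,0],"jaw":1}]'
python3 -m jog '[{"travel":[0.025,0,0],"twist":[0,0,0],"jaw":1},{"travel":[0,0,0],"twist":[0,0,0],"jaw":1}]'
```

```text
t: 26.03
eef_pos: [525.9, 214.4, 250.6]
eef_rot: [0.442, 0.553, -0.441, 0.552]
wrist_force: [0.2, 0.4, -1.6]
width: 25.3
t: 26.2
eef_pos: [526.0, 214.4, 250.3]
eef_rot: [0.442, 0.552, -0.441, 0.552]
wrist_force: [-2.3, -0.4, 3.6]
width: 25.4
t: 26.37
eef_pos: [526.1, 214.4, 250.1]
eef_rot: [0.442, 0.552, -0.441, 0.553]
wrist_force: [-3.6, -0.2, 8.0]
width: 25.6
```

```bash
python3 -m jog '[{"travel":[-0.025,0,0],"twist":[0,0,0],"jaw":1},{"travel":[0,0,0],"twist":[0,0,0],"jaw":1},{"travel":[0,0,0],"twist":[0,0,0],"jaw":0.4},{"travel":[0,0,0],"twist":[0,0,0],"jaw":0.2},{"travel":[0,0,0],"twist":[0,0,0],"jaw":0},{"travel":[0,0,0],"twist":[0,0,0],"jaw":0},{"travel":[0,0,0],"twist":[0,0,0],"jaw":0},{"travel":[0,0,0],"twist":[0,0,0],"jaw":0},{"travel":[0,0,0],"twist":[0,0,0],"jaw":0},{"travel":[0,0,0],"twist":[0,0,0],"jaw":0}]'
python3 -m jog '[{"travel":[0,0,0],"twist":[0,0,0],"jaw":0},{"travel":[-0.3,0,0],"twist":[0,0,0],"jaw":0},{"travel":[-0.5,0,0],"twist":[0,0,0],"jaw":0},{"travel":[-0.5,0,0],"twist":[0,0,0],"jaw":0},{"travel":[-0.5,0,0],"twist":[0,0,0],"jaw":0},{"travel":[-0.4,0,0],"twist":[0,0,0],"jaw":0},{"travel":[-0.3,0,0],"twist":[0,0,0],"jaw":0},{"travel":[0,0,0],"twist":[0,0,0],"jaw":0},{"travel":[0,0,0],"twist":[0,0,0],"jaw":0}]'
python3 - <<'E'
from h import *
s=sense();M=R.from_quat(s['eef_rot']).as_matrix();print(np.round(s['eef_pos'],1),np.round(s['wrist_force'],2))
c=cam('wrist');save(c,'w9.png');d=cam('scene');save(d,'s9.png')
im=np.zeros((600,800,3),np.uint8);w=cv2.imread('pics/w9.png');z=cv2.imread('pics/s9.png')
im[:,:400]=cv2.resize(w[150:350,255:388],(400,600));im[:,400:]=cv2.resize(z[135:255,370:450],(400,600),interpolation=cv2.INTER_CUBIC)
cv2.imwrite('pics/c9.png',im)
for y in (228.5,214.5):
  p=proj(c,[525.9,y,281.5]);print(y,p,(p-[255,150])*3)
print(M.T@(np.array([463.5,-184.8,350])-s['eef_pos'])/40)
E
```

```text
t: 27.2
eef_pos: [525.8, 214.0, 249.2]
eef_rot: [0.441, 0.552, -0.441, 0.552]
wrist_force: [0.3, -0.0, 0.6]
width: 74.2
t: 27.95
eef_pos: [525.9, 214.0, 349.4]
eef_rot: [0.442, 0.552, -0.441, 0.553]
wrist_force: [-0.1, 0.3, 0.6]
width: 93.2
[525.9 214.  349.4] [-0.08  0.33  0.62]
228.5 [326.74738454 240.85289751] [215.24215363 272.55869253]
214.5 [322.1277262 260.4687484] [201.3831786 331.4062452]
[-0.01955517 -3.723584    9.37999247]
```

View pics/c9.png

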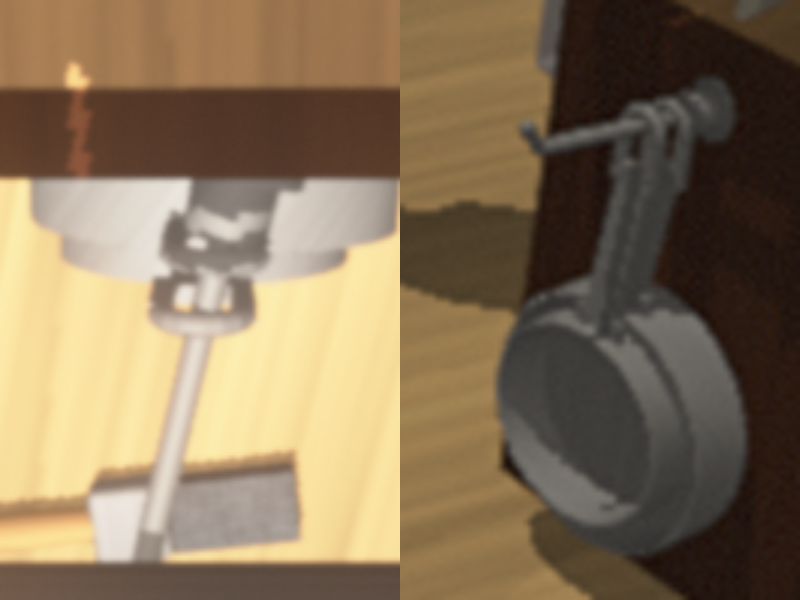

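The medium pan hangs nested. Its handle end is at wrist crop row 331, as predicted for y=214.5, and the large's is at about 268, so the offset is about 14 mm. Now the small pan.

```bash
python3 -m jog '[{"travel":[0,-0.31,0.782],"twist":[0,0,0],"jaw":0},{"travel":[0,-0.31,0.782],"twist":[0,0,0],"jaw":0},{"travel":[0,-0.31,0.782],"twist":[0,0,0],"jaw":0},{"travel":[0,-0.31,0.782],"twist":[0,0,0],"jaw":0},{"travel":[0,-0.31,0.782],"twist":[0,0,0],"jaw":0},{"travel":[0,-0.31,0.782],"twist":[0,0,0],"jaw":0},{"travel":[0,-0.31,0.782],"twist":[0,0,0],"jaw":0},{"travel":[0,-0.31,0.782],"twist":[0,0,0],"jaw":0},{"travel":[0,-0.31,0.782],"twist":[0,0,0],"jaw":0},{"travel":[0,-0.31,0.782],"twist":[0,0,0],"jaw":0}]'
python3 -m jog '[{"travel":[0,-0.31,0.782],"twist":[0,0,0],"jaw":0},{"travel":[0,-0.31,0.782],"twist":[0,0,0],"jaw":0},{"travel":[0,0,0],"twist":[-0.0174,0,0],"jaw":0},{"travel":[0,0,0],"twist":[-0.0174,0,0],"jaw":0},{"travel":[0,0,0],"twist":[-0.0174,0,0],"jaw":0},{"travel":[0,0,0],"twist":[-0.0174,0,0],"jaw":0},{"travel":[0,0,0],"twist":[-0.0174,0,0],"jaw":0},{"travel":[0,0,0],"twist":[-0.0174,0,0],"jaw":0},{"travel":[0,0,0],"twist":[-0.0174,0,0],"jaw":0},{"travel":[0,0,0],"twist":[0,0,0],"jaw":0}]'
python3 - <<'E'
from h import *
s=sense();M=R.from_quat(s['eef_rot']).as_matrix();print(np.round(M,3),np.round(s['joints'],2))
print(M.T@(np.array([464,-185.2,193])-s['eef_pos'])/40, 'angle',np.degrees(np.arctan2(M[1,2],M[0,2])))
c=cam('wrist');save(c,'w10.png')
hsv=cv2.cvtColor(c['color'],cv2.COLOR_RGB2HSV);p=proj(c,[464,-185.2,226.8]);print(p)
m=(hsv[...,1]<60)
for r in range(int(p[1])-12,int(p[1])+10,2):
    x=np.where(m[r,290:355])[0]+290; print(r,(x.min(),x.max(),len(x)) if len(x) else None,end=' ')
E
```

```text
t: 28.88
eef_pos: [472.9, -119.7, 348.2]
eef_rot: [0.441, 0.553, -0.442, 0.552]
wrist_force: [-0.1, -0.1, 0.1]
width: 93.0
t: 29.72
eef_pos: [463.0, -184.7, 348.1]
eef_rot: [0.203, 0.678, -0.203, 0.677]
wrist_force: [-0.5, -0.9, 0.4]
width: 93.3
[[-0.002  0.549  0.836]
 [ 0.001  0.836 -0.549]
 [-1.    -0.001 -0.002]] [ 0.09  0.28  0.34  1.64 -0.1   1.25  1.43]
[3.87776948 0.00607143 0.03642569] angle -33.29798863139484
[322.41295852 245.06634977]
233 (np.int64(299), np.int64(354), 40) 235 (np.int64(290), np.int64(354), 56) 237 (np.int64(290), np.int64(354), 65) 239 (np.int64(298), np.int64(346), 40) 241 (np.int64(299), np.int64(345), 38) 243 (np.int64(290), np.int64(354), 65) 245 (np.int64(290), np.int64(354), 50) 247 (np.int64(299), np.int64(345), 10) 249 (np.int64(299), np.int64(345), 10) 251 (np.int64(299), np.int64(345), 10) 253 (np.int64(299), np.int64(345), 11)
```

```bash
python3 -m jog '[{"travel":[0.56,0,0.03],"twist":[0,0,0],"jaw":0},{"travel":[0.56,0,0],"twist":[0,0,0],"jaw":0},{"travel":[0.56,0,0],"twist":[0,0,0],"jaw":0},{"travel":[0.56,0,0],"twist":[0,0,0],"jaw":0},{"travel":[0.56,0,0],"twist":[0,0,0],"jaw":0},{"travel":[0.56,0,0],"twist":[0,0,0],"jaw":0},{"travel":[0.55,0,0],"twist":[0,0,0],"jaw":0},{"travel":[0,0,0],"twist":[0,0,0],"jaw":0},{"travel":[0,0,0],"twist":[0,0,0],"jaw":1},{"travel":[0,0,0],"twist":[0,0,0],"jaw":1}]'
python3 -m jog '[{"travel":[0,0,0],"twist":[0,0,0],"jaw":1},{"travel":[0,0,0],"twist":[0,0,0],"jaw":1},{"travel":[0,0,0],"twist":[0,0,0],"jaw":1},{"travel":[0,0,0],"twist":[0,0,0],"jaw":1},{"travel":[0,0,0],"twist":[0,0,0],"jaw":1},{"travel":[0,0,0],"twist":[0,0,0],"jaw":1},{"travel":[0,0,0],"twist":[0,0,0],"jaw":1},{"travel":[0,0,0],"twist":[0,0,0],"jaw":1},{"travel":[0,0,0],"twist":[0,0,0],"jaw":1},{"travel":[0,0,0],"twist":[0,0,0],"jaw":1}]'
```

```text
t: 30.6
eef_pos: [465.2, -185.9, 193.7]
eef_rot: [0.203, 0.677, -0.204, 0.678]
wrist_force: [-0.6, -0.4, -0.7]
width: 83.8
t: 31.43
eef_pos: [464.5, -185.6, 192.8]
eef_rot: [0.203, 0.677, -0.203, 0.677]
wrist_force: [0.9, 0.4, 0.3]
width: 25.7
```

```bash
python3 -m jog '[{"travel":[-0.3,0,0],"twist":[0,0,0],"jaw":1},{"travel":[-0.5,0,0],"twist":[0,0,0],"jaw":1},{"travel":[-0.6,0,0],"twist":[0,0,0],"jaw":1},{"travel":[-0.6,0,0],"twist":[0,0,0],"jaw":1},{"travel":[-0.6,0,0],"twist":[0,0,0],"jaw":1},{"travel":[-0.6,0,0],"twist":[0,0,0],"jaw":1},{"travel":[-0.5,0.14,-0.05],"twist":[0,0,0],"jaw":1},{"travel":[0,0.4,-0.15],"twist":[0,0,0],"jaw":1},{"travel":[0,0.6,-0.22],"twist":[0,0,0],"jaw":1},{"travel":[0,0.6,-0.22],"twist":[0,0,0],"jaw":1}]'
python3 -m jog '[{"travel":[0,0.6,-0.22],"twist":[0,0,0],"jaw":1},{"travel":[0,0.6,-0.22],"twist":[0,0,0],"jaw":1},{"travel":[0,0.6,-0.22],"twist":[0,0,0],"jaw":1},{"travel":[0,0.6,-0.22],"twist":[0,0,0],"jaw":1},{"travel":[0,0.6,-0.22],"twist":[0,0,0],"jaw":1},{"travel":[0,0.6,-0.22],"twist":[0,0,0],"jaw":1},{"travel":[0,0.6,-0.22],"twist":[0,0,0],"jaw":1},{"travel":[0,0.3,-0.12],"twist":[0.005,0,0],"jaw":1},{"travel":[0,0.15,-0.07],"twist":[0.011,0,0],"jaw":1},{"travel":[0,0,0],"twist":[0.0185,0,0],"jaw":1}]'
python3 -m jog '[{"travel":[0,0,0],"twist":[0.0185,0,0],"jaw":1},{"travel":[0,0,0],"twist":[0.0185,0,0],"jaw":1},{"travel":[0,0,0],"twist":[0.0185,0,0],"jaw":1},{"travel":[0,0,0],"twist":[0.018,0,0],"jaw":1},{"travel":[0,0,0],"twist":[0.0137,0,0],"jaw":1},{"travel":[0,0,0],"twist":[0,0,0],"jaw":1},{"travel":[0,0,0],"twist":[0,0,0],"jaw":1}]'
python3 - <<'E'
from h import *
s=sense();M=R.from_quat(s['eef_rot']).as_matrix();print(np.round(M,3),'angle',np.degrees(np.arctan2(M[1,2],M[0,2])))
print(M.T@(np.array([525.5,139,264.5])-s['eef_pos'])/40)
E
```

```text
t: 32.27
eef_pos: [481.2, -113.2, 340.9]
eef_rot: [0.204, 0.677, -0.204, 0.677]
wrist_force: [-0.2, 0.0, -2.3]
width: 25.2
t: 33.1
eef_pos: [525.9, 82.8, 339.8]
eef_rot: [0.275, 0.652, -0.275, 0.65]
wrist_force: [-0.6, 0.5, -1.9]
width: 25.3
t: 33.68
eef_pos: [526.0, 80.1, 340.3]
eef_rot: [0.44, 0.553, -0.441, 0.553]
wrist_force: [-1.1, -0.3, -1.6]
width: 25.6
[[-0.001  0.975  0.224]
 [-0.     0.224 -0.975]
 [-1.    -0.001  0.   ]] angle -77.06768845446629
[ 1.89526417  0.32111515 -1.4385137 ]
```

```bash
python3 -m jog '[{"travel":[0.38,0,0],"twist":[0,0,0],"jaw":1},{"travel":[0.5,0,0],"twist":[0,0,0],"jaw":1},{"travel":[0.5,0,0],"twist":[0,0,0],"jaw":1},{"travel":[0.515,0,0],"twist":[0,0,0],"jaw":1},{"travel":[0,0.08,-0.36],"twist":[0,0,0],"jaw":1},{"travel":[0,0.08,-0.36],"twist":[0,0,0],"jaw":1},{"travel":[0,0.08,-0.36],"twist":[0,0,0],"jaw":1},{"travel":[0,0.08,-0.36],"twist":[0,0,0],"jaw":1},{"travel":[0,0,0],"twist":[0,0,0],"jaw":1},{"travel":[0,0,0],"twist":[0,0,0],"jaw":1}]'
python3 - <<'E'
from h import *
s=sense();print(np.round(s['eef_pos'],1),np.round(s['wrist_force'],2))
c=cam('wrist');save(c,'w11.png');d=cam('scene');save(d,'s11.png')
im=np.zeros((600,800,3),np.uint8);w=cv2.imread('pics/w11.png');z=cv2.imread('pics/s11.png')
im[:,:400]=cv2.resize(w[100:400,220:420],(400,600));im[:,400:]=cv2.resize(z[120:195,370:420],(400,600),interpolation=cv2.INTER_CUBIC)
cv2.imwrite('pics/c11.png',im)
p=s['eef_pos']
for h in (25,27,29): print(h,((proj(d,p+[0,0,h])-[370,120])*8+[400,0]).round(), proj(c,p+[0,0,h+6]).round(1))
E
```

```text
t: 34.52
eef_pos: [525.8, 139.3, 264.7]
eef_rot: [0.44, 0.553, -0.441, 0.553]
wrist_force: [0.1, -1.0, -2.1]
width: 25.2
[525.8 139.3 264.7] [ 0.06 -1.03 -2.11]
25 [567. 311.] [322.3 327.4]
27 [568. 305.] [322.3 329.6]
29 [569. 298.] [322.3 331.9]
```

View pics/c11.png

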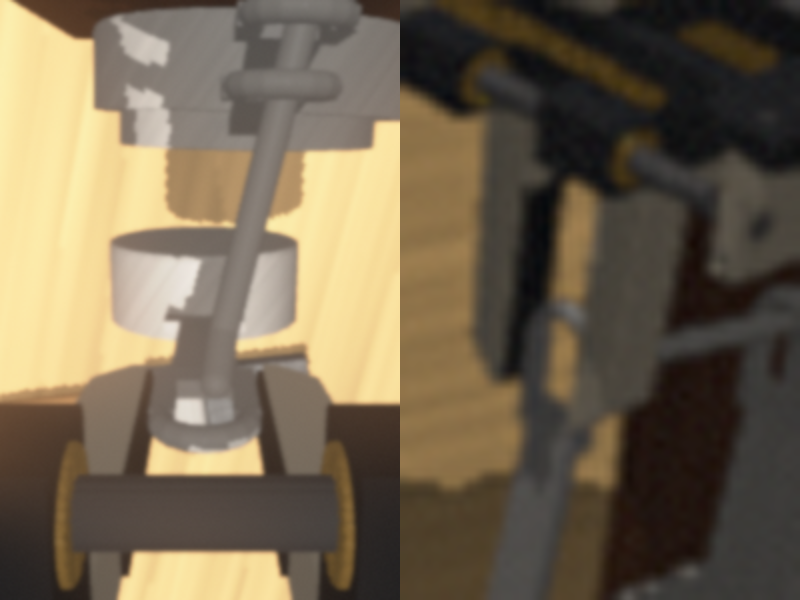

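The small pan's handle ring sits about 1 mm lower than the medium's did: wrist row 325.5, scene slot top about (391,160.5). Its slot top is therefore about 23.7 mm above the TCP. I raise 2.6 mm and pass over the tip.

```bash
python3 -m jog '[{"travel":[-0.065,0,0],"twist":[0,0,0],"jaw":1},{"travel":[0,0,0],"twist":[0,0,0],"jaw":1},{"travel":[0,0.025,-0.12],"twist":[0,0,0],"jaw":1},{"travel":[0,0.025,-0.12],"twist":[0,0,0],"jaw":1},{"travel":[0,0,0],"twist":[0,0,0],"jaw":1}]'
python3 -m jog '[{"travel":[0,0.03,-0.135],"twist":[0,0,0],"jaw":1},{"travel":[0,0.03,-0.135],"twist":[0,0,0],"jaw":1},{"travel":[0,0,0],"twist":[0,0,0],"jaw":1}]'
```

```text
t: 35.03
eef_pos: [525.7, 150.6, 267.6]
eef_rot: [0.441, 0.553, -0.44, 0.553]
wrist_force: [-0.3, 0.2, -2.0]
width: 25.4
t: 35.28
eef_pos: [525.6, 162.0, 267.5]
eef_rot: [0.441, 0.554, -0.44, 0.553]
wrist_force: [-0.7, -0.1, -1.2]
width: 25.6
```

```bash
python3 -m jog '[{"travel":[0,0.03,-0.125],"twist":[0,0,0],"jaw":1},{"travel":[0,0.03,-0.125],"twist":[0,0,0],"jaw":1},{"travel":[0.1,0,0],"twist":[0,0,0],"jaw":1},{"travel":[0.1,0,0],"twist":[0,0,0],"jaw":1},{"travel":[0.1,0,0],"twist":[0,0,0],"jaw":1},{"travel":[0.045,0,0],"twist":[0,0,0],"jaw":1},{"travel":[0,0,0],"twist":[0,0,0],"jaw":1},{"travel":[0,0,0],"twist":[0,0,0],"jaw":1}]'
python3 -m jog '[{"travel":[0,0.03,-0.135],"twist":[0,0,0],"jaw":1},{"travel":[0,0.03,-0.135],"twist":[0,0,0],"jaw":1},{"travel":[0,0,0],"twist":[0,0,0],"jaw":1}]'
python3 -m jog '[{"travel":[0,0.025,-0.11],"twist":[0,0,0],"jaw":1},{"travel":[0,0.025,-0.11],"twist":[0,0,0],"jaw":1},{"travel":[0,0,0],"twist":[0,0,0],"jaw":1}]'
```

```text
t: 35.95
eef_pos: [525.9, 169.8, 253.7]
eef_rot: [0.441, 0.552, -0.441, 0.552]
wrist_force: [-0.0, -0.5, -1.4]
width: 25.4
t: 36.2
eef_pos: [525.8, 183.5, 253.9]
eef_rot: [0.441, 0.553, -0.44, 0.553]
wrist_force: [-0.5, 0.5, -1.2]
width: 25.4
t: 36.45
eef_pos: [525.7, 191.9, 253.8]
eef_rot: [0.441, 0.553, -0.44, 0.553]
wrist_force: [-0.7, 0.0, -2.3]
width: 25.5
```

```bash
python3 -m jog '[{"travel":[0,0.018,-0.08],"twist":[0,0,0],"jaw":1},{"travel":[0,0,0],"twist":[0,0,0],"jaw":1}]'
python3 -m jog '[{"travel":[0,0.016,-0.07],"twist":[0,0,0],"jaw":1},{"travel":[0,0,0],"twist":[0,0,0],"jaw":1}]'
python3 -m jog '[{"travel":[0,0.01,-0.045],"twist":[0,0,0],"jaw":1},{"travel":[0,0,0],"twist":[0,0,0],"jaw":1}]'
python3 -m jog '[{"travel":[0.03,0,0],"twist":[0,0,0],"jaw":1},{"travel":[0,0,0],"twist":[0,0,0],"jaw":1}]'
```

```text
t: 36.62
eef_pos: [525.8, 194.3, 253.8]
eef_rot: [0.441, 0.553, -0.441, 0.553]
wrist_force: [0.5, 0.7, -2.3]
width: 25.5
t: 36.78
eef_pos: [525.9, 197.0, 253.8]
eef_rot: [0.441, 0.553, -0.441, 0.553]
wrist_force: [-0.0, -0.1, -2.3]
width: 25.8
t: 36.95
eef_pos: [525.9, 198.6, 253.8]
eef_rot: [0.441, 0.553, -0.441, 0.553]
wrist_force: [0.2, 0.0, -2.1]
width: 25.6
t: 37.12
eef_pos: [526.0, 198.3, 252.7]
eef_rot: [0.441, 0.553, -0.441, 0.553]
wrist_force: [-0.3, 1.4, -0.9]
width: 25.5
```

```bash
python3 -m jog '[{"travel":[0.025,0,0],"twist":[0,0,0],"jaw":1},{"travel":[0,0,0],"twist":[0,0,0],"jaw":1}]'
```

```text
t: 37.28
eef_pos: [526.1, 198.3, 252.4]
eef_rot: [0.442, 0.552, -0.441, 0.553]
wrist_force: [-0.4, 0.2, 3.2]
width: 25.4
```

It rests on the rod (Fz went from -2 to +3 N), about 16 mm in front of the medium pan. I release it and retreat.

```bash
python3 -m jog '[{"travel":[0,0,0],"twist":[0,0,0],"jaw":0.4},{"travel":[0,0,0],"twist":[0,0,0],"jaw":0.2},{"travel":[0,0,0],"twist":[0,0,0],"jaw":0},{"travel":[0,0,0],"twist":[0,0,0],"jaw":0},{"travel":[0,0,0],"twist":[0,0,0],"jaw":0},{"travel":[0,0,0],"twist":[0,0,0],"jaw":0},{"travel":[0,0,0],"twist":[0,0,0],"jaw":0},{"travel":[0,0,0],"twist":[0,0,0],"jaw":0},{"travel":[0,0,0],"twist":[0,0,0],"jaw":0},{"travel":[0,0,0],"twist":[0,0,0],"jaw":0}]'
python3 -m jog '[{"travel":[0,0,0],"twist":[0,0,0],"jaw":0},{"travel":[-0.3,0,0],"twist":[0,0,0],"jaw":0},{"travel":[-0.5,0,0],"twist":[0,0,0],"jaw":0},{"travel":[-0.5,0,0],"twist":[0,0,0],"jaw":0},{"travel":[-0.5,0,0],"twist":[0,0,0],"jaw":0},{"travel":[-0.4,0,0],"twist":[0,0,0],"jaw":0},{"travel":[-0.3,0,0],"twist":[0,0,0],"jaw":0},{"travel":[0,0,0],"twist":[0,0,0],"jaw":0},{"travel":[0,0,0],"twist":[0,0,0],"jaw":0}]'
python3 - <<'E'
from h import *
s=sense();M=R.from_quat(s['eef_rot']).as_matrix();print(np.round(s['eef_pos'],1),np.round(s['wrist_force'],2))
c=cam('wrist');save(c,'w12.png');d=cam('scene');save(d,'s12.png')
im=np.zeros((600,800,3),np.uint8);w=cv2.imread('pics/w12.png');z=cv2.imread('pics/s12.png')
im[:,:400]=cv2.resize(w[120:320,255:388],(400,600));im[:,400:]=cv2.resize(z[135:255,370:450],(400,600),interpolation=cv2.INTER_CUBIC)
cv2.imwrite('pics/c12.png',im)
for y in (228.5,214.5,198.5):
  p=proj(c,[525.9,y,281.5]);print(y,(p-[255,120])*3)
E
```

```text
t: 38.12
eef_pos: [525.9, 198.2, 251.6]
eef_rot: [0.441, 0.553, -0.441, 0.553]
wrist_force: [0.3, -0.0, 0.1]
width: 87.4
t: 38.87
eef_pos: [526.1, 198.2, 351.8]
eef_rot: [0.442, 0.552, -0.441, 0.553]
wrist_force: [-0.1, -0.5, -0.3]
width: 93.0
[526.1 198.2 351.8] [-0.07 -0.47 -0.28]
228.5 [230.66103454 292.14005551]
214.5 [216.47344293 352.29722632]
198.5 [200.72901285 419.05558779]
```

The viewer's picture limit is reached, so I check the final state numerically.

```bash
python3 - <<'E'
from h import *
c=cam('wrist')
hsv=cv2.cvtColor(c['color'],cv2.COLOR_RGB2HSV);w=c['color']
# handle ends: dark-to-bright step beside the rod, 5..9 px either side of rod line
for y in (228.5,214.5,198.5): print(y,proj(c,[525.9,y,281.5]).round(1),proj(c,[525.9,y,275.5]).round(1))
for r in range(205,272,3):
    u=proj(c,[525.9,228.5,278]);v=proj(c,[525.9,198.5,278]);x=u[0]+(v-u)[0]*(r-u[1])/(v-u)[1]
    g=lambda o:int(w[r,int(round(x+o))].mean())
    print(r,round(x),[g(o) for o in (-16,-12,-8,0,8,12,16)], end=' | ')
print()
a=cv2.imread('pics/s9.png');b=cv2.imread('pics/s12.png');d=cam('scene');e=d['color'][:,:,::-1]
df=cv2.absdiff(a,b).max(2)>40;df[:130]=0;ys,xs=np.where(df);n,l,st,_=cv2.connectedComponentsWithStats(df.astype(np.uint8));print([s.tolist() for s in st[1:] if s[4]>15])
print('still:',(cv2.absdiff(b,e).max(2)>40)[130:].sum())
# hanging pans: lowest gray row of the small dish expected in scene
for y,L,Rr in ((214.5,166.5,55),(198.5,163,41)):
    print(pan(d,np.array([525.9,y,275.5]),np.array([.976,.218,0]),0,L,Rr))
E
```

```text
228.5 [333.4 217.8] [333.1 216.4]
214.5 [328.6 237.9] [328.5 236.1]
198.5 [323.3 260.3] [323.3 257.9]
205 336 [114, 120, 142, 127, 120, 109, 190] | 208 335 [105, 117, 159, 121, 117, 109, 178] | 211 335 [115, 119, 121, 120, 116, 111, 164] | 214 334 [113, 122, 128, 130, 123, 119, 137] | 217 333 [171, 121, 115, 125, 116, 130, 188] | 220 333 [150, 103, 104, 205, 160, 207, 207] | 223 332 [130, 112, 115, 169, 148, 166, 207] | 226 331 [106, 153, 226, 133, 111, 106, 202] | 229 330 [107, 149, 226, 131, 140, 106, 148] | 232 330 [119, 123, 134, 123, 121, 116, 145] | 235 329 [135, 138, 131, 134, 127, 124, 162] | 238 328 [203, 154, 164, 133, 144, 163, 189] | 241 328 [144, 110, 112, 207, 170, 208, 220] | 244 327 [114, 128, 173, 218, 111, 137, 219] | 247 326 [116, 161, 225, 219, 123, 111, 215] | 250 325 [119, 139, 224, 221, 157, 112, 183] | 253 325 [141, 140, 178, 188, 139, 124, 182] | 256 324 [173, 184, 181, 176, 168, 164, 175] | 259 323 [214, 195, 202, 216, 193, 186, 208] | 262 323 [217, 210, 204, 199, 209, 219, 218] | 265 322 [218, 211, 210, 218, 217, 222, 218] | 268 321 [218, 212, 210, 220, 218, 221, 219] | 271 320 [218, 212, 211, 221, 217, 221, 219] | 
[[454, 130, 40, 18, 108], [472, 150, 11, 9, 37], [404, 165, 7, 26, 84], [239, 204, 13, 39, 298], [405, 209, 9, 6, 32], [400, 233, 16, 7, 58], [236, 243, 32, 19, 212], [396, 246, 19, 14, 45], [484, 257, 8, 7, 19], [231, 258, 10, 11, 59], [242, 262, 22, 8, 72], [460, 265, 13, 6, 36], [246, 268, 17, 6, 48], [267, 273, 15, 10, 85], [243, 276, 14, 5, 47]]
still: 0
{'end': [419, 156], 'slotbot': [417, 168], 'rimL': [388, 209], 'rimR': [420, 231], 'botL': [398, 205], 'rimtop': [407, 201], 'bottop': [416, 197], 'rimlow': [401, 237]}
{'end': [413, 157], 'slotbot': [411, 169], 'rimL': [387, 212], 'rimR': [410, 228], 'botL': [397, 207], 'rimtop': [400, 206], 'bottop': [410, 202], 'rimlow': [396, 233]}
```

The three handle ends show at wrist rows of about 218, 238 and 260, exactly as predicted. The scene is still, and the arm is 70 mm clear. I hand in.

```bash
python3 -c "
from bench import finish_job
print(finish_job())"
```

```text
the job is handed in; nothing more can be done
None
```

All three pans now hang on the hook: largest first, then the medium nested in it, then the smallest in that. I handed the job in at about 39 s of the 72 allowed; no verdict was reported.

**Hook:** the wrist camera showed it bent about 12° towards the shelf's -x. Each pan went along that line over the tip without touching, then down until the wrist force showed it resting on the rod.

**Placing:**

| Pan | Position of slot (by TCP reading) | Note |
|---|---|---|
| Large | about 25 mm from the panel | slid back until it met resistance, about 5 N |
| Medium | about 14 mm in front of the large | pressed on the rod with about 10 N for a moment while being let down, then eased off |
| Small | about 16 mm in front of the medium | rested with about 5 N |

I stopped the medium and small pans short of touching the one behind. This kept the fingers clear of the handle behind and within the 4–25 mm allowed.

**Last checks:**
- **Positions:** all three handle ends were in the wrist image where predicted, within 1–2 px.
- **Stillness:** two scene pictures showed no change below the arm. The gripper was open, about 70 mm above the pans, and the wrist force was about zero.
- **Bystanders:** there was no change at the mug, jar or brush between the pictures before and after the small pan. I did not compare with the first picture.
- **Not checked by eye:** the viewer's 12-picture limit was reached, so I could not look at the final picture. The end state was checked by pixel values only.

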